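Third hand at the crown capper

TASK

I am capping syrup bottles: take the bottle whose crown cap already rests on its mouth (the cap is loose, do not lose it or tip the bottle), stand it on the foot plate of the red bench capper and slide it back into the padded cradle, so that its cap sits right under the bell. Press it against the cradle with a steady push of about 10 newtons and finish while still holding it like that, upright and standing on the plate, because I need both hands to pull the lever. Leave the lever, the two open bottles and the other things alone, and do not ram the bottle into the cradle.

Things in the scene. Friction and masses are not known exactly. Their poses are not given: they have to be found in the camera images.
- bottle: the bottle to be capped: squat amber glass, white label with a red stripe, 0.2 to 0.42 kg; origin at the centre of its underside, z up along its axis. Round body 58 mm diameter up to z = 84 mm, shoulder up to z = 106 mm, short neck of 27 mm diameter, mouth at z = 128 mm. It alone has a cap on, which raises the top to 130 mm
- mouth (a point): centre of the mouth of that bottle, 128 mm above its underside
- crown_cap: brass-coloured crown cap, 33 mm diameter, 7 mm high, 10 g, loose: it merely rests over the bottle's mouth with about 1 mm of play. Origin at the centre of its lower edge, 123 mm above the bottle's underside when it sits properly
- open_a: an uncapped bottle of the same shape, waiting; origin at the centre of its underside
- open_b: another uncapped bottle of the same shape, waiting; origin at the centre of its underside
- capper: red bench crown capper, fixed. Origin at worktop level on the bell's vertical axis, x to the back of the machine, z up. Foot plate: x -130 to 130 mm, y -70 to 70, smooth flat top at z = 14 mm (friction 0.15), open in front (-x) and at the sides. Column of 22 mm diameter at x = 92. Head: x -18 to 115, y -22 to 22, from z = 196 up; lever hub in front of it to x = -32
- capper_seat (a point): point on the foot plate's top under the bell, where the centre of the bottle's underside belongs; same axes as the capper
- bell (a point): centre of the mouth of the steel bell (39 mm diameter), fixed on the bell's axis 157 mm above the worktop, 13 mm above the top of a cap on a bottle that stands on the plate
- cradle: V cradle with two black rubber-faced pads, open to the capper's -x; holds the bottle's body 25 to 65 mm above the plate, pads 35 degrees either side of +x. Origin on the axis of a bottle in it, 45 mm above the plate. On rubber buffers: gives along the capper's +x by 1 mm per 4 N, at most 8 mm; unloaded its origin is 2.5 mm before the bell's axis, so at 10 N the bottle is right under the bell
- lever (a joint): the capper's hand lever, raised to the right (-y of the capper) in front of the head, from z = 230 mm up to 390 mm; 0 = raised, grows as it is pulled down (rad)
- cap_dish: small white dish with spare caps, 92 mm diameter, 20 mm high, standing near the front of the worktop; origin at the centre of its underside
- spice_c: spice jar with red lid, 47 mm diameter, 97 mm high; origin at the centre of its underside
- spice_b: spice jar with black lid, 40 mm diameter, 105 mm high; origin at the centre of its underside
- kitchen_timer: kitchen timer with red crown and white base, 61 mm diameter, 46 mm high; origin at the centre of its underside
Things that resemble listed ones, but are neither listed nor needed, are in the scene too. What is shaped like the bottle but green is not meant.

How it is judged:
By the outcome, as a careful person would: the job done as asked, in the order asked, and still so for the second after the job is handed in, while the arm keeps its last pose, push and grip.
It also fails if it takes over 67 s, if anything falls off the work surface, if the arm or the gripper's body presses on something with over 40 N, if the wrist force passes 120 N, or if a joint passes its speed limit or range.

ROBOT

A 7-joint arm with a two-finger parallel gripper is mounted at the origin on a cart in front of the work surface, level with it; the furniture and walls round the work are solid. World frame = base frame: x ahead of the robot, y to its left, z up, the work surface at z = 0. Lengths are in m, angles in degrees, forces in N, time in s.
With the tool pointing down it reaches from about 0.425 to 1.025 m from the base axis. Payload 9.4 kg.
Tool frame: the origin (TCP) lies between the finger pads; the fingertips stand 14 mm ahead of it and the grasp point (between the pads) lies 5 mm behind it; z points along the fingers, y is the line along which they close (so a half turn about z gives the same grasp; the last joint's range is limited). The gripper opens to 85 mm and grips with 20 to 120 N. Pads are 22 mm wide; open, the fingers measure 114 mm over their backs; the gripper's body (76 mm by 85 mm) begins 54 mm behind the grasp point. The pads swing forward as they close: fully open they stand 13 mm farther back than shut.
Start: joints at [60.808, 34.337, -0.143, 91.639, 0.103, 54.024, -4.572], TCP at [0.304, -0.658, 0.245] pointing down, gripper open.
Joint ranges: [-147.43, 147.43], [-19.82, 112.94], [-74.19, 73.91], [6.32, 146.72], [-59.91, 239.91], [6.04, 106.73], [-150.56, 150.56]. Speed limits (degrees/s): [127.2, 127.2, 172.46, 172.46, 180, 180, 180].

INTERFACE

Orientations are given as a 3x3 rotation matrix whose columns are the frame's x, y, z axes.
In Python, from plant import arm gives the robot as it stands.
- The arm moves only by the tool carry_out, never from a script. Its argument "increments" is a list of rows, each a list of 6 numbers: the shift along the tool's x, y, z normalised to -1 to 1, where 1 is 2 cm, then the turn, a rotation vector about the tool's x, y, z normalised to -1 to 1, where 1 is 5 degrees. In form: [[dx, dy, dz, rx, ry, rz], ...]. A call has 1 to 12 rows; each row shifts and turns the commanded pose from where the row before left it, along the tool's axes as they then stand; what a row does not reach is not made up. A row lasts 1/10 s, in which the tool goes at most 50 mm and 8.59 degrees, less where a joint would pass 70% of its speed; a pose out of reach is approached as far as the arm can. A call with a number of a shift or a turn outside -1 to 1 is refused whole. A call with a gripper value outside its range is refused whole. "claw" is the closure, from 0 (fully open) to 1 (shut), set as the call begins (left out, the last holds). The fingers move at their own pace and stop on an object; "newtons" is the grip in N (left out, the last holds). Time passes only in rows, so rows that do not move let the fingers close. It gives the time, the measured TCP pose, the force, the opening and the grip force at its end, in the units of the state.
- arm.observe(): the state, without advancing time (a new reading comes with each control period).
- arm.capture(name): name is "scene" or "side" or "wrist"; returns (picture, depth): 420x560x3 uint8, red, green, blue; 420x560 float32, m along the optical axis (not along the pixel's ray), 0 where there is no reading.
- arm.get_calibration(name): a dict with "intrinsics" (3x3 intrinsics, pixels), "k1" (the pictures are not rectified: a ray, as slopes to the right and down, at radius r is drawn at 1 + k1 r^2 times it, then the intrinsics apply), "position" and "rotation" of the camera in the world. Camera axes: x right, y up, looking along -z (the intrinsics and any distortion apply to the point x, -y, -z); pixel columns grow to the right and rows downward; lengths in m; the calibration is good to about 2 mm. A picture is of the moment at which its call begins: read the wrist's pose just before it. get_calibration takes no time and is no camera call; for the wrist camera it gives the pose at the moment of the call.
- arm.sign_off(): hands the job in; it is judged then, once.
The state is a dict: "clock": time; "joints": joint angles; "joint_velocities": joint speeds; "effort": joint torques, N m; "ee_pos": TCP position; "tcp_rot": TCP orientation; "contact_force": force on the tool from outside, world axes, zero at the start; "wrist_torque": the same for the moment, N m; "grip_width": finger opening in m; "grip_force": force on a finger pad.
Only numpy, scipy, OpenCV 4.12 (cv2) and the standard library are available. Lean on these libraries where they do the work, as an engineer would, in place of code of your own. Each camera call takes 0.05 s, during which the arm holds its last target. There are 200 camera calls.

## Working session

There is one attempt and no reset: what is moved stays moved. The work goes in short steps, Python scripts to look and compute and a tool call to move; the robot and the scene stay as the last step left them, time stands still between calls to the robot, and variables do not carry over. Pictures are saved under pics/ and viewed, at most 10 in all, crops included, and the job is handed in when it is done.

Besides the shell and the picture viewer there is one more tool, called after ">>>" in YAML: its name, and indented under it one key for each argument. carry_out: Moves the arm, as the interface text tells. Its arguments: {"type":"object","properties":{"increments":{"type":"array","items":{"type":"array","items":{"type":"number","minimum":-1,"maximum":1}}},"claw":{"type":"number"},"newtons":{"type":"number"}},"required":["increments"]}

```bash
mkdir -p pics
cat > h.py <<'E'
import numpy as np, cv2
from plant import arm
def save(n,im): cv2.imwrite(f'pics/{n}.png',im[:,:,::-1])
def rays(cal,uv):
    K=np.array(cal['intrinsics']);uv=np.atleast_2d(uv).astype(float)
    d=cv2.undistortPoints(uv[:,None],K,np.array([cal['k1'],0,0,0,0.]))[:,0]
    v=np.c_[d[:,0],-d[:,1],-np.ones(len(d))]
    return np.array(cal['position']),v@np.array(cal['rotation']).T
def onplane(cal,uv,z):
    p,v=rays(cal,uv); return p+v*((z-p[2])/v[:,2])[:,None]
def cloud(cal,dep):
    h,w=dep.shape;u,v=np.meshgrid(np.arange(w),np.arange(h))
    p,r=rays(cal,np.c_[u.ravel(),v.ravel()])
    return (p+r*dep.ravel()[:,None]).reshape(h,w,3)
E
python3 - <<'E'
from h import *
o=arm.observe();print({k:np.round(v,3).tolist() for k,v in o.items()})
for n in('scene','side'):
    c=arm.get_calibration(n);im,d=arm.capture(n);save(n,im);np.savez(n,im=im,d=d,P=cloud(c,d));print(n,c)
print(arm.get_calibration('wrist'))
E
```

```text
{'clock': 0.0, 'joints': [60.81, 34.384, -0.146, 91.681, 0.1, 54.024, -4.571], 'joint_velocities': [0.021, 0.086, 0.011, -0.02, 0.013, -0.077, 0.084], 'effort': [0.0, -77.646, 1.565, -25.802, 0.012, 0.009, -0.0], 'ee_pos': [0.304, -0.658, 0.244], 'tcp_rot': [[0.908, 0.419, -0.001], [0.419, -0.908, 0.001], [-0.0, -0.002, -1.0]], 'contact_force': [-0.326, 0.554, -0.532], 'wrist_torque': [-0.018, 0.037, 0.017], 'grip_force': 0.0, 'grip_width': 0.085}
scene {'intrinsics': array([[379.18688564,   0.        , 276.98813938],
       [  0.        , 379.18688564, 213.84967038],
       [  0.        ,   0.        ,   1.        ]]), 'k1': -0.10769148459881916, 'position': array([-0.14399423,  0.39528564,  0.88203172]), 'rotation': array([[-0.48938674,  0.60768335, -0.62547707],
       [-0.87186437, -0.32548511,  0.36593984],
       [ 0.01879207,  0.72441727,  0.68910556]])}
side {'intrinsics': array([[490.29859394,   0.        , 287.2176962 ],
       [  0.        , 490.29859394, 200.83028594],
       [  0.        ,   0.        ,   1.        ]]), 'k1': 0.03683231973664219, 'position': array([-0.28796901, -1.14473546,  1.11995945]), 'rotation': array([[ 0.81796626,  0.32732163, -0.47306632],
       [-0.57526014,  0.46918234, -0.67003261],
       [ 0.0026382 ,  0.82020027,  0.57207041]])}
{'intrinsics': array([[320.04262082,   0.        , 284.36684807],
       [  0.        , 320.04262082, 209.69136916],
       [  0.        ,   0.        ,   1.        ]]), 'k1': -0.020593467742177393, 'position': array([ 0.36926224, -0.62790195,  0.37152386]), 'rotation': array([[ 4.19413314e-01,  8.70090179e-01,  2.58912248e-01],
       [-9.07795359e-01,  4.02068851e-01,  1.19365932e-01],
       [-2.41424888e-04, -2.85102998e-01,  9.58496856e-01]])}
```

View pics/scene.png

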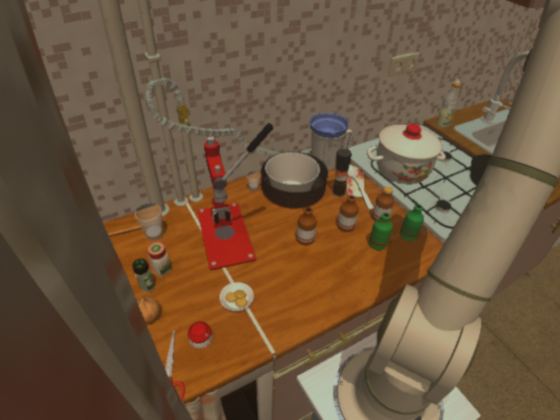

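View pics/side.png

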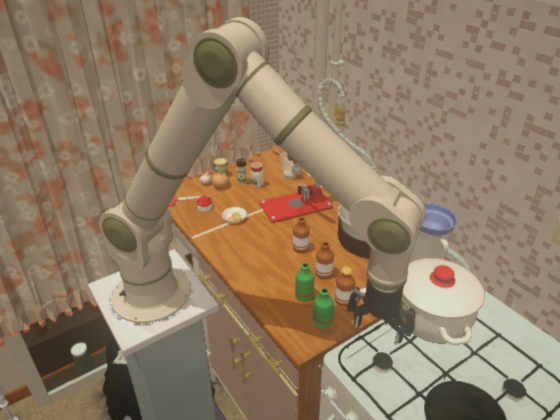

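Candidates: scene amber bottles at (307,228), (348,213), (385,203), plus green ones at (381,232), (412,222). In the side view these are (301,236), (325,262), (346,287), with the green ones at (305,283), (323,309). The amber one at scene (385,203) / side (346,287) seems to have the brass cap. I'll check it in a crop and measure.

Run:
```python
from h import *
S=np.load('scene.npz');D=np.load('side.npz')
a=cv2.resize(S['im'][165:265,285:435],(600,400),interpolation=cv2.INTER_CUBIC)
b=cv2.resize(S['im'][130:280,190:270],None,fx=2.5,fy=2.5,interpolation=cv2.INTER_CUBIC)
c=np.zeros((400,800,3),np.uint8);c[:,:600]=a;c[:375,600:800]=b
save('crop',c)
for n,Z in(('scene',S),('side',D)):
    hsv=cv2.cvtColor(Z['im'],cv2.COLOR_RGB2HSV);P=Z['P']
    ws=(P[...,0]>.3)&(P[...,0]<1.1)&(abs(P[...,1])<.75)&(P[...,2]>.03)&(P[...,2]<.15)
    m=(ws*255).astype(np.uint8)
    k,l,st,ce=cv2.connectedComponentsWithStats(m)
    print(n)
    for i in range(1,k):
        if st[i,4]>60:
            q=P[l==i];print(ce[i].round(),st[i,4],'x',q[:,0].min().round(3),q[:,0].max().round(3),'y',q[:,1].min().round(3),q[:,1].max().round(3),'zmax',q[:,2].max().round(3),'top',q[q[:,2]>q[:,2].max()-.012].mean(0).round(3), np.median(hsv[l==i],axis=0))
    red=((hsv[...,0]<8)|(hsv[...,0]>172))&(hsv[...,1]>180)&(P[...,2]<.03)&(P[...,2]>.005)&(P[...,0]>.3)
    k,l,st,ce=cv2.connectedComponentsWithStats((red*255).astype(np.uint8));i=1+st[1:,4].argmax()
    q=P[l==i];print('plate',ce[i],st[i,4],q[:,2].mean(),np.median(q[:,2]))
    ct=max(cv2.findContours(((l==i)*255).astype(np.uint8),0,2)[0],key=cv2.contourArea)
    h=cv2.convexHull(ct);ap=cv2.approxPolyDP(h,6,True)[:,0];print(ap.tolist(),onplane(arm.get_calibration(n),ap,.014).round(4).tolist())
```

```text
scene
[306. 157.] 6144 x 0.625 0.907 y -0.75 -0.023 zmax 0.15 top [ 0.841 -0.397  0.144] [ 16.  72. 108.]
[328. 127.] 170 x 0.808 0.878 y -0.434 -0.355 zmax 0.15 top [ 0.854 -0.406  0.144] [115.  74. 119.]
[402. 166.] 1530 x 0.504 0.702 y -0.724 -0.451 zmax 0.15 top [ 0.564 -0.524  0.144] [19. 64. 99.]
[231. 155.] 444 x 0.862 0.904 y -0.078 0.021 zmax 0.149 top [ 0.896 -0.022  0.143] [ 16.  75. 114.]
[150. 191.] 4099 x 0.716 0.908 y 0.068 0.461 zmax 0.15 top [0.888 0.276 0.144] [ 16.  80. 111.]
[382. 217.] 913 x 0.357 0.498 y -0.391 -0.253 zmax 0.133 top [ 0.429 -0.325  0.128] [ 37. 151.  92.]
[348. 212.] 478 x 0.468 0.521 y -0.262 -0.209 zmax 0.133 top [ 0.496 -0.238  0.128] [ 13. 187. 109.]
[221. 211.] 341 x 0.658 0.745 y 0.081 0.144 zmax 0.086 top [0.69  0.113 0.078] [  8. 131.  87.]
[413. 221.] 495 x 0.337 0.393 y -0.421 -0.367 zmax 0.132 top [ 0.365 -0.394  0.128] [ 55. 136.  75.]
[306. 224.] 508 x 0.482 0.537 y -0.117 -0.062 zmax 0.132 top [ 0.511 -0.09   0.128] [ 13. 198. 109.]
[158. 257.] 479 x 0.579 0.628 y 0.314 0.366 zmax 0.103 top [0.603 0.341 0.098] [ 15. 118. 123.]
[142
[... 1434 characters left out ...]
.276 -0.217 zmax 0.131 top [ 0.494 -0.247  0.126] [ 13. 166. 153.]
[305. 280.] 502 x 0.353 0.409 y -0.317 -0.264 zmax 0.133 top [ 0.383 -0.288  0.127] [ 50. 127. 114.]
[345. 284.] 508 x 0.441 0.499 y -0.403 -0.346 zmax 0.135 top [ 0.471 -0.373  0.128] [ 13. 155. 156.]
[323. 306.] 572 x 0.334 0.392 y -0.433 -0.376 zmax 0.133 top [ 0.364 -0.403  0.127] [ 52. 124. 111.]
[441. 327.] 1692 x 0.503 0.664 y -0.733 -0.545 zmax 0.15 top [ 0.538 -0.645  0.143] [ 20.  49. 155.]
plate [283.77536232 208.24202899] 690 0.013591235672223532 0.013799331941513282
[[315, 209], [271, 221], [260, 203], [297, 194]] [[0.6827, 0.0444, 0.014], [0.5016, 0.0778, 0.014], [0.5306, 0.1995, 0.014], [0.6865, 0.1674, 0.014]]
```

View pics/crop.png

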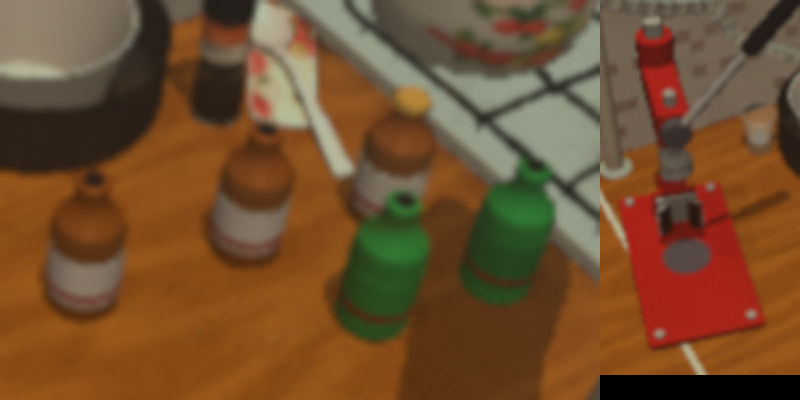

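The crop confirms it: of the amber bottles only the one at scene (385,203) wears a brass cap. The cradle on the plate opens toward the front. Next I refine the bottle and plate positions, using the cap top and plate-top corners in both views.

Run:
```python
from h import *
for n,(cu,cv) in(('scene',(386,190)),('side',(346,271))):
    Z=np.load(n+'.npz');P=Z['P'];cal=arm.get_calibration(n)
    hsv=cv2.cvtColor(Z['im'],cv2.COLOR_RGB2HSV)
    w=np.s_[cv-14:cv+14,cu-14:cu+14]
    m=(hsv[w][...,0]>15)&(hsv[w][...,0]<28)&(hsv[w][...,1]>110)&(hsv[w][...,2]>120)&(P[w][...,2]>.11)
    y,x=np.nonzero(m);c=[x.mean()+cu-14,y.mean()+cv-14]
    print(n,'cap',m.sum(),c,onplane(cal,c,.1275).round(4),'depth',np.median(P[w][m],axis=0).round(4))
    # table check and plate top
    hs=((hsv[...,0]<8)|(hsv[...,0]>172))&(hsv[...,1]>150)&(P[...,2]<.022)&(P[...,2]>.0105)&(P[...,0]>.45)&(P[...,1]>0)&(P[...,1]<.25)
    k,l,st,ce=cv2.connectedComponentsWithStats((hs*255).astype(np.uint8));i=1+st[1:,4].argmax()
    h=cv2.convexHull(np.argwhere(l==i)[:,::-1].astype(np.int32));ap=cv2.approxPolyDP(h,5,True)[:,0]
    print(ap.tolist(),onplane(cal,ap,.014).round(4).tolist())
    g=(P[...,0]>.4)&(P[...,0]<.5)&(P[...,1]>0)&(P[...,1]<.2)&(P[...,2]<.01)
    print('table z',np.median(P[g],axis=0))
    r=(P[...,2]>.19)&(P[...,2]<.45)&(P[...,0]>.55)&(P[...,0]<.85)&(P[...,1]>0)&(P[...,1]<.25)&((hsv[...,0]<8)|(hsv[...,0]>172))&(hsv[...,1]>150)
    q=P[r];print('head',len(q),q.min(0).round(3) if len(q) else 0,q.max(0).round(3) if len(q) else 0, np.median(q,axis=0).round(3) if len(q) else 0)
    r=(P[...,2]>.03)&(P[...,2]<.16)&(P[...,0]>.6)&(P[...,0]<.8)&(P[...,1]>.04)&(P[...,1]<.18)
    for lo in np.arange(.02,.2,.02):
        q=P[r&(P[...,2]>=lo)&(P[...,2]<lo+.02)]
        if len(q):print('z',round(lo,2),len(q),np.percentile(q,[5,50,95],axis=0)[:,:2].round(3).tolist())
```

```text
scene cap 48 [np.float64(387.5833333333333), np.float64(189.58333333333334)] [[ 0.4729 -0.3676  0.1275]] depth [ 0.4706 -0.3651  0.129 ]
[[255, 258], [210, 268], [198, 210], [236, 203]] [[0.5093, 0.0846, 0.014], [0.5373, 0.2162, 0.014], [0.7854, 0.1588, 0.014], [0.757, 0.0316, 0.014]]
table z [0.45136253 0.089927   0.00127473]
head 475 [0.629 0.081 0.215] [0.755 0.143 0.29 ] [0.705 0.115 0.255]
z 0.02 1 [[0.689, 0.114], [0.689, 0.114], [0.689, 0.114]]
z 0.04 81 [[0.662, 0.091], [0.675, 0.111], [0.691, 0.143]]
z 0.06 211 [[0.663, 0.089], [0.691, 0.11], [0.732, 0.138]]
z 0.08 49 [[0.667, 0.091], [0.684, 0.118], [0.692, 0.142]]
z 0.1 3 [[0.735, 0.111], [0.737, 0.111], [0.742, 0.111]]
z 0.12 6 [[0.73, 0.106], [0.733, 0.11], [0.74, 0.112]]
z 0.14 3 [[0.631, 0.122], [0.634, 0.124], [0.638, 0.133]]
side cap 83 [np.float64(346.4457831325301), np.float64(270.1807228915663)] [[ 0.4705 -0.3735  0.1275]] depth [ 0.4699 -0.3729  0.128 ]
[[332, 205], [271, 221], [260, 201], [297, 193], [324, 196]] [[0.7533, 0.0276, 0.014], [0.5016, 0.0778, 0.014], [0.538, 0.211, 0.014], [0.6907, 0.1732, 0.014], [0.7667, 0.0941, 0.014]]
table z [ 4.50591586e-01  8.88412242e-02 -3.49197585e-05]
head 0 0 0 0
z 0.02 33 [[0.682, 0.08], [0.727, 0.088], [0.749, 0.117]]
z 0.04 87 [[0.66, 0.081], [0.682, 0.092], [0.742, 0.136]]
z 0.06 159 [[0.664, 0.084], [0.7, 0.099], [0.735, 0.134]]
z 0.08 28 [[0.668, 0.086], [0.726, 0.097], [0.734, 0.133]]
z 0.1 1 [[0.726, 0.092], [0.726, 0.092], [0.726, 0.092]]
z 0.14 6 [[0.631, 0.103], [0.645, 0.111], [0.658, 0.12]]
```

>>> carry_out:
  increments:
    - [0, 0, -0.5, 0, 0, 0]
    - [0, 0, -1, 0, 0, 0]
    - [0, 0, -1, 0, 0, 0]
    - [0, 0, -0.5, 0, 0, 0]
    - [0, 0, 0, 0.5, 0, 0]
    - [0, 0, 0, 0.5, 0, 0]
    - [0, 0, 0, 0, 0, 0]

```text
clock: 0.8
ee_pos: [0.3043, -0.6585, 0.3048]
tcp_rot: [[0.908, 0.418, -0.037], [0.42, -0.904, 0.08], [-0.0, -0.088, -0.996]]
contact_force: [-0.2, -0.2, -0.6]
grip_width: 0.0851
grip_force: 0.0
```

Run:
```python
from h import *
o=arm.observe();print({k:np.round(v,3).tolist() for k,v in o.items()})
```

```text
{'clock': 0.8, 'joints': [60.807, 33.722, 0.125, 83.952, -0.482, 67.368, -4.077], 'joint_velocities': [-0.1, -0.839, -0.022, 2.344, 0.055, -3.465, -0.275], 'effort': [0.147, -79.293, 1.719, -28.885, -0.046, 1.129, 0.045], 'ee_pos': [0.304, -0.658, 0.305], 'tcp_rot': [[0.908, 0.418, -0.037], [0.42, -0.904, 0.08], [-0.0, -0.088, -0.996]], 'contact_force': [-0.193, -0.198, -0.565], 'wrist_torque': [-0.074, -0.031, 0.009], 'grip_force': 0.0, 'grip_width': 0.085}
```

Two-view agreement: cap about (0.471, -0.371), plate centre about (0.646, 0.121), capper yaw about -12°. A horizontal-ish grasp from the stove side (tool yaw about 70°, dipping) avoids the green bottles and later the head. I'll reorient now.

>>> carry_out:
  increments:
    - [0, 0, 0, 0, 0, -1]
    - [0, 0, 0, 0, 0, -1]
    - [0, 0, 0, 0, 0, -1]
    - [0, 0, 0, 0, 0, -1]
    - [0, 0, 0, 0, 0, -1]
    - [0, 0, 0, 0, 0, -1]
    - [0, 0, 0, 0, 0, -1]
    - [0, 0, 0, 0, 0, -1]
    - [0, 0, 0, 0, 0, -1]
    - [0, 0, 0, 0, 1, 0]
    - [0, 0, 0, 0, 1, 0]
    - [0, 0, 0, 0, 1, 0]

```text
clock: 2.0
ee_pos: [0.3042, -0.658, 0.3058]
tcp_rot: [[0.343, 0.938, 0.056], [0.883, -0.343, 0.32], [0.319, -0.06, -0.946]]
contact_force: [0.1, 0.0, -1.4]
grip_width: 0.0857
grip_force: 0.0
```

Run:
```python
from h import *
o=arm.observe();print({k:np.round(o[k],3).tolist() for k in('joints','ee_pos','tcp_rot')})
```

```text
{'joints': [73.117, 39.642, -14.893, 75.092, -2.559, 81.002, 40.395], 'ee_pos': [0.304, -0.658, 0.306], 'tcp_rot': [[0.343, 0.938, 0.056], [0.883, -0.343, 0.32], [0.319, -0.06, -0.946]]}
```

```bash
cat > kin.py <<'E'
import numpy as np, itertools
from scipy.spatial.transform import Rotation as Ro
def fk(q,s,y0,c7,L):
    Rz=lambda a:Ro.from_euler('z',a,degrees=True);Ry=lambda a:Ro.from_euler('y',a,degrees=True)
    A=Rz(y0+s[0]*q[0])*Ry(q[1]);B=A*Rz(s[1]*q[2])*Ry(q[3]);C=B*Rz(s[2]*q[4])*Ry(q[5])
    R=(C*Rz(s[3]*q[6]+c7)).as_matrix()
    p=np.array([0,0,L[0]])+A.apply([0,0,L[1]])+B.apply([0,0,L[2]])+C.apply([0,0,L[3]])
    return p,R
E
python3 - <<'E'
from kin import *
from scipy.optimize import least_squares
D=[([60.81,34.384,-.146,91.681,.1,54.024,-4.571],[.304,-.658,.244],[[.908,.419,-.001],[.419,-.908,.001],[0,-.002,-1]]),
([60.807,33.722,.125,83.952,-.482,67.368,-4.077],[.304,-.658,.305],[[.908,.418,-.037],[.42,-.904,.08],[0,-.088,-.996]]),
([73.117,39.642,-14.893,75.092,-2.559,81.002,40.395],[.304,-.658,.306],[[.343,.938,.056],[.883,-.343,.32],[.319,-.06,-.946]])]
out=[]
for s in itertools.product([1,-1],repeat=4):
  for y in(-126,-4.4):
    f=lambda v:np.concatenate([np.r_[(fk(q,s,v[0],v[1],v[2:])[0]-p),.3*(fk(q,s,v[0],v[1],v[2:])[1]-R).ravel()] for q,p,R in D])
    for c in(0,90,180,270):
        r=least_squares(f,[y,c,.34,.5,.5,.25],x_scale=[50,50,.1,.1,.1,.1]);out.append((r.cost,s,r.x.round(3)))
out.sort(key=lambda t:t[0]);[print(o) for o in out[:4]]
E
```

```text
(np.float64(6.759139804012188e-05), (-1, -1, -1, -1), array([-4.419, 85.668,  0.276,  0.677,  0.425,  0.34 ]))
(np.float64(6.759139804012267e-05), (-1, -1, -1, -1), array([-4.419, 85.668,  0.276,  0.677,  0.425,  0.34 ]))
(np.float64(6.759139804012339e-05), (-1, -1, -1, -1), array([-4.41900e+00,  4.45668e+02,  2.76000e-01,  6.77000e-01,
        4.25000e-01,  3.40000e-01]))
(np.float64(6.75913980401237e-05), (-1, -1, -1, -1), array([-4.419, 85.668,  0.276,  0.677,  0.425,  0.34 ]))
```

>>> carry_out:
  increments:
    - [0.5, 0.2, -0.5, 0, -1, 0]
    - [1, 0.2, -0.5, 0, -1, 0]
    - [1, 0.2, -0.5, 0, -1, 0]
    - [1, 0.2, -0.2, 0, 0, 0]
    - [1, 0.2, -0.2, 0, 0, 0]
    - [1, 0.2, -0.2, 0, 0, 0]
    - [1, 0.2, -0.2, 0, 0, 0]
    - [1, 0.2, -0.2, 0, 0, 0]
    - [1, 0.2, -0.2, 0, 0, 0]
    - [1, 0.2, -0.2, 0, 0, 0]
    - [0.5, 0.2, 0, 0, 0, 0]
    - [0, 0, 0, 0, 0, 0]

```text
clock: 3.2
ee_pos: [0.4166, -0.4951, 0.3799]
tcp_rot: [[0.344, 0.938, -0.036], [0.937, -0.34, 0.079], [0.062, -0.061, -0.996]]
contact_force: [0.1, -0.6, -0.0]
grip_width: 0.0856
grip_force: 0.0
```

Run:
```python
from h import *
cal=arm.get_calibration('wrist');o=arm.observe();im,d=arm.capture('wrist');save('w1',im);np.savez('w1',im=im,d=d,P=cloud(cal,d))
print({k:np.round(o[k],4).tolist() for k in('joints','ee_pos','tcp_rot')})
P=np.load('w1.npz')['P'];q=P[d>0];print(np.median(q[q[:,2]<.01],axis=0))
```

```text
{'joints': [55.134, 25.0769, -14.3617, 89.1195, 4.2593, 71.1285, 20.2524], 'ee_pos': [0.4166, -0.4951, 0.3799], 'tcp_rot': [[0.3438, 0.9383, -0.036], [0.937, -0.3403, 0.0792], [0.062, -0.0609, -0.9962]]}
[ 0.28075112 -0.43034234 -0.00695146]
```

View pics/w1.png

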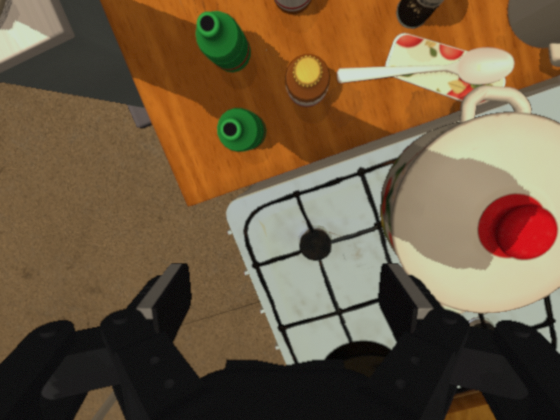

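Wrist view: the capped bottle is at (308,72), the greens at (222,40) and (241,130), the spoon at (350,73) and the pot at (480,210). The strip on the stove side, below the bottle in the image, is free. Next I check feasible grasp and place configurations with a fitted kinematic model.

Run:
```python
from h import *
from kin import *
from scipy.optimize import least_squares
Z=np.load('w1.npz');P=Z['P'];hsv=cv2.cvtColor(Z['im'],cv2.COLOR_RGB2HSV)
m=np.zeros(hsv.shape[:2],bool);w=np.s_[50:95,285:330]
m[w]=(hsv[w][...,0]>18)&(hsv[w][...,0]<32)&(hsv[w][...,1]>120)&(hsv[w][...,2]>130)
y,x=np.nonzero(m);cal=arm.get_calibration('wrist')
print('cap',m.sum(),x.mean(),y.mean(),onplane(cal,[x.mean(),y.mean()],.130).round(4),np.median(P[m],axis=0).round(4))
for nm,b in(('pot',np.s_[100:310,385:555]),('stove',np.s_[210:340,250:380])):print(nm,np.percentile(P[b].reshape(-1,3),[1,50,99],axis=0).round(3).tolist())
q=P.reshape(-1,3)
for x0,x1,y0,y1 in((.36,.5,-.6,-.42),(.36,.52,-.7,-.5)):
    s=q[(q[:,0]>x0)&(q[:,0]<x1)&(q[:,1]>y0)&(q[:,1]<y1)];print('corridor z',np.percentile(s[:,2],[5,50,95,99]).round(3))
D=[([60.81,34.384,-.146,91.681,.1,54.024,-4.571],[.304,-.658,.244],[[.908,.419,-.001],[.419,-.908,.001],[0,-.002,-1]]),
([73.117,39.642,-14.893,75.092,-2.559,81.002,40.395],[.304,-.658,.306],[[.343,.938,.056],[.883,-.343,.32],[.319,-.06,-.946]]),
([55.134,25.0769,-14.3617,89.1195,4.2593,71.1285,20.2524],[.4166,-.4951,.3799],[[.3438,.9383,-.036],[.937,-.3403,.0792],[.062,-.0609,-.9962]])]
s=(-1,)*4
f=lambda v:np.concatenate([np.r_[(fk(q,s,v[0],v[1],v[2:])[0]-p),.1*(fk(q,s,v[0],v[1],v[2:])[1]-R).ravel()] for q,p,R in D])
r=least_squares(f,[-4.4,85.7,.34,.5,.5,.25],x_scale=[50,50,.1,.1,.1,.1]);print(r.x.round(4),r.cost,f(r.x).reshape(3,12)[:,:3].round(4).tolist())
```

```text
cap 591 307.0439932318105 70.53468697123519 [[ 0.4705 -0.3734  0.13  ]] [ 0.4717 -0.3716  0.1278]
pot [[0.458, -0.706, -0.142], [0.591, -0.55, 0.176], [0.784, -0.445, 0.41]]
stove [[-0.066, -1.242, -0.852], [0.386, -0.664, -0.007], [0.506, -0.529, 0.029]]
corridor z [-0.006  0.436  0.461  0.511]
corridor z [-0.008  0.383  0.443  0.449]
[-4.6037 85.4909  0.2854  0.6688  0.431   0.3409] 1.5131332208065195e-05 [[-0.0011, -0.0013, -0.0013], [0.0001, -0.0009, 0.0006], [0.0005, 0.003, 0.0007]]
```

```bash
cat >> kin.py <<'E'
from scipy.optimize import least_squares
S=(-1,)*4;V=np.array([-4.6037,85.4909,.2854,.6688,.431,.3409])
LO=np.array([-147.43,-19.82,-74.19,6.32,-59.91,6.04,-150.56])+1.5;HI=np.array([147.43,112.94,73.91,146.72,239.91,106.73,150.56])-1.5
def FK(q): return fk(q,S,V[0],V[1],V[2:])
def target(yaw,dip,p,up=1):
    y,d=np.radians([yaw,dip]);z=np.array([np.cos(y)*np.cos(d),np.sin(y)*np.cos(d),-np.sin(d)])
    x=up*np.array([np.cos(y)*np.sin(d),np.sin(y)*np.sin(d),np.cos(d)])
    return np.array(p)+.005*z,np.c_[x,np.cross(z,x),z]
def ik(p,R,q0):
    def f(q):
        a,B=FK(q);return np.r_[(a-p)*10,Ro.from_matrix(B.T@R).as_rotvec()*3]
    r=least_squares(f,np.clip(q0,LO+.1,HI-.1),bounds=(LO,HI),x_scale=50.,max_nfev=60)
    return r.x,np.abs(r.fun).max()
E
cat > t.py <<'E'
from kin import *
rng=np.random.default_rng(0)
def show(n,yaws,dips,p,up=1,N=25):
    for yaw in yaws:
        for dip in dips:
            s=[]
            for _ in range(N):
                q,e=ik(*target(yaw,dip,p,up),rng.uniform(LO,HI))
                if e<.02:s.append(q)
            if s:
                s=np.array(s);s=s[s[:,4].argsort()];print(n,yaw,dip,up,len(s),'j5',s[:,4].round().astype(int).tolist(),'| ',s[len(s)//2].round().astype(int).tolist())
            else:print(n,yaw,dip,up,'none')
show('place',[-12],[10,20,30],(.646,.121,.089))
show('place',[-12],[20],(.646,.121,.089),-1)
show('pick',[50,60,70,80],[20,35],(.4705,-.373,.075))
show('pick',[70],[20,35],(.4705,-.373,.075),-1)
E
time python3 t.py
```

```text
place -12 10 1 13 j5 [137, 138, 138, 139, 139, 141, 143, 145, 146, 147, 150, 163, 163] |  [-57, 79, 34, 145, 143, 85, 34]
place -12 20 1 none
place -12 30 1 14 j5 [134, 145, 150, 152, 157, 158, 161, 163, 168, 174, 175, 183, 195, 196] |  [-51, 61, 33, 144, 163, 65, 47]
place -12 20 -1 none
pick 50 20 1 5 j5 [-51, -47, -22, 9, 13] |  [90, 73, -51, 108, -22, 44, 36]
pick 50 35 1 16 j5 [-58, -56, -56, -49, -45, -38, -36, -34, -5, 16, 19, 19, 24, 25, 26, 27] |  [89, 68, -55, 111, -5, 35, 15]
pick 60 20 1 11 j5 [-55, -50, -41, -33, -16, 7, 7, 7, 8, 12, 13] |  [93, 84, -68, 101, 7, 54, 10]
pick 60 35 1 8 j5 [-58, -57, -39, -30, -24, -8, 21, 22] |  [77, 60, -36, 105, -24, 50, 40]
pick 70 20 1 12 j5 [-49, -43, -43, -37, -34, -31, -30, -21, -14, -2, 4, 7] |  [72, 66, -26, 95, -30, 73, 52]
pick 70 35 1 16 j5 [-57, -50, -45, -44, -37, -34, -27, -25, -20, -16, -15, -3, -3, 8, 15, 23] |  [72, 60, -32, 99, -20, 60, 43]
pick 80 20 1 11 j5 [-45, -43, -35, -22, -21, -17, -16, -15, -12, -3, 11] |  [73, 70, -36, 88, -17, 78, 43]
pick 80 35 1 14 j5 [-48, -40, -35, -33, -28, -24, -18, -7, 13, 14, 18, 22, 22, 22] |  [73, 64, -40, 94, -7, 66, 36]
pick 70 20 -1 4 j5 [-56, -43, -40, -31] |  [62, 63, -9, 94, -40, 81, -117]
pick 70 35 -1 5 j5 [-57, -49, -41, -35, -27] |  [56, 56, -2, 99, -41, 71, -115]
real	0m44.399s
user	0m44.312s
sys	0m0.073s
```

```bash
cat > t2.py <<'E'
from kin import *
c=np.array([.646,.121]);u=np.array([np.cos(np.radians(-12)),np.sin(np.radians(-12))])
rng=np.random.default_rng(1)
q0=np.array([-51,61,33,140,163,65,47.])
for dip in(20,30,38):
  for dy in(-8,0):
    for X in(-.15,-.1,-.045,0):
        b=None
        for k in range(8):
            q,e=ik(*target(-12+dy,dip,np.r_[c+u*X,.086]),q0+rng.normal(0,1,7)*(15 if k else 0))
            if e<.02:
                m=min(np.min(q-LO),np.min(HI-q))
                if b is None or m>b[0]:b=(m,q)
        print('flip',dip,dy,X,None if b is None else (round(b[0],1),b[1].round().astype(int).tolist()))
q0=np.array([40,60,-20,99,-25,60,43.])
for yaw in(50,70,90):
  for dip in(20,35):
    b=None
    for k in range(8):
        q,e=ik(*target(yaw,dip,np.r_[c-u*.045,.089]),q0+rng.normal(0,1,7)*(20 if k else 0))
        if e<.02:
            m=min(np.min(q-LO),np.min(HI-q))
            if b is None or m>b[0]:b=(m,q)
    print('set',yaw,dip,None if b is None else (round(b[0],1),b[1].round().astype(int).tolist()))
E
python3 t2.py
```

```text
flip 20 -8 -0.15 None
flip 20 -8 -0.1 None
flip 20 -8 -0.045 (np.float64(0.0), [-65, 71, 37, 145, 145, 63, 36])
flip 20 -8 0 (np.float64(4.1), [-57, 67, 30, 141, 142, 65, 47])
flip 20 0 -0.15 None
flip 20 0 -0.1 None
flip 20 0 -0.045 None
flip 20 0 0 None
flip 30 -8 -0.15 None
flip 30 -8 -0.1 None
flip 30 -8 -0.045 (np.float64(0.9), [-58, 60, 30, 144, 148, 57, 48])
flip 30 -8 0 (np.float64(5.0), [-40, 55, 7, 140, 137, 66, 69])
flip 30 0 -0.15 None
flip 30 0 -0.1 None
flip 30 0 -0.045 None
flip 30 0 0 (np.float64(1.1), [-37, 56, 9, 144, 150, 73, 67])
flip 38 -8 -0.15 None
flip 38 -8 -0.1 None
flip 38 -8 -0.045 (np.float64(2.6), [-47, 51, 17, 143, 144, 52, 62])
flip 38 -8 0 (np.float64(7.2), [-41, 50, 14, 138, 143, 50, 69])
flip 38 0 -0.15 None
flip 38 0 -0.1 None
flip 38 0 -0.045 None
flip 38 0 0 (np.float64(3.4), [-47, 54, 29, 142, 167, 53, 53])
set 50 20 None
set 50 35 None
set 70 20 None
set 70 35 None
set 90 20 (np.float64(16.3), [39, 69, -46, 113, -42, 38, 50])
set 90 35 (np.float64(20.8), [36, 61, -47, 115, -31, 28, 34])
```

```bash
cat > go.py <<'E'
import sys
from kin import *
from h import arm
def need(yaw,dip,p):
    "p = point where the grasp point shall be"
    o=arm.observe();R0=np.array(o['tcp_rot']);t,R=target(yaw,dip,p)
    rv=Ro.from_matrix(R0.T@R).as_rotvec(degrees=True)/5;d=t-o['ee_pos']
    print('clock',o['clock'],'rot rows (first)',rv.round(2),'then shift (new axes)',(R.T@d/.02).round(2),'| shift now-axes',(R0.T@d/.02).round(2))
    print('joints',np.round(o['joints']).astype(int).tolist(),'F',np.round(o['contact_force'],1),'w',round(o['grip_width'],4))
if __name__=='__main__':
    a=[float(v) for v in sys.argv[1:]];need(a[0],a[1],a[2:5])
E
python3 go.py 70 30 0.426 -0.495 0.148
python3 - <<'E'
import numpy as np
P=np.load('w1.npz')['P'].reshape(-1,3)
s=P[(P[:,2]>.04)&(P[:,2]<.3)&(P[:,0]>.3)&(P[:,1]<-.42)&(P[:,1]>-.75)&(P[:,0]<.7)]
for y in np.arange(-.75,-.42,.05):
    k=s[(s[:,1]>=y)&(s[:,1]<y+.05)]
    if len(k):print(round(y,2),len(k),np.percentile(k[:,0],[0,1,5]).round(3),k[:,2].max().round(3))
E
```

```text
clock 3.25 rot rows (first) [-0.62 11.29 -0.39] then shift (new axes) [-9.9   0.48  6.25] | shift now-axes [-0.26  1.2  11.66]
joints [55, 25, -14, 89, 4, 71, 20] F [-1.   0.5 -0.3] w 0.085
-0.75 218 [0.546 0.549 0.553] 0.166
-0.7 3428 [0.525 0.53  0.54 ] 0.183
-0.65 5052 [0.501 0.505 0.513] 0.223
-0.6 9416 [0.501 0.505 0.509] 0.224
-0.55 9305 [0.51  0.517 0.525] 0.188
-0.5 3836 [0.549 0.557 0.564] 0.173
-0.45 187 [0.347 0.35  0.354] 0.095
```

>>> carry_out:
  increments:
    - [0, 0, 0, -0.05, 0.94, -0.03]
    - [0, 0, 0, -0.05, 0.94, -0.03]
    - [0, 0, 0, -0.05, 0.94, -0.03]
    - [0, 0, 0, -0.05, 0.94, -0.03]
    - [0, 0, 0, -0.05, 0.94, -0.03]
    - [0, 0, 0, -0.05, 0.94, -0.03]
    - [0, 0, 0, -0.05, 0.94, -0.03]
    - [0, 0, 0, -0.05, 0.94, -0.03]
    - [0, 0, 0, -0.05, 0.94, -0.03]
    - [0, 0, 0, -0.05, 0.94, -0.03]
    - [0, 0, 0, -0.05, 0.94, -0.03]
    - [0, 0, 0, -0.05, 0.94, -0.03]

```text
clock: 4.45
ee_pos: [0.4137, -0.4983, 0.3786]
tcp_rot: [[0.176, 0.938, 0.299], [0.466, -0.347, 0.814], [0.867, -0.004, -0.498]]
contact_force: [-0.5, -0.3, -0.5]
grip_width: 0.0852
grip_force: 0.0
```

```bash
python3 go.py 70 30 0.426 -0.495 0.148
```

```text
clock 4.45 rot rows (first) [ 0.03 -0.02 -0.07] then shift (new axes) [-9.8   0.52  6.33] | shift now-axes [-9.81  0.56  6.32]
joints [76, 44, -25, 77, -31, 98, 38] F [-0.5 -0.3 -0.5] w 0.0852
```

>>> carry_out:
  increments:
    - [-0.5, 0.03, 0.32, 0, 0, 0]
    - [-1, 0.05, 0.65, 0, 0, 0]
    - [-1, 0.05, 0.65, 0, 0, 0]
    - [-1, 0.05, 0.65, 0, 0, 0]
    - [-1, 0.05, 0.65, 0, 0, 0]
    - [-1, 0.05, 0.65, 0, 0, 0]
    - [-1, 0.05, 0.65, 0, 0, 0]
    - [-1, 0.05, 0.65, 0, 0, 0]
    - [-1, 0.05, 0.65, 0, 0, 0]
    - [-0.8, 0.05, 0.5, 0, 0, 0]
    - [-0.5, 0.05, 0.33, 0, 0, 0]
    - [0, 0, 0, 0, 0, 0]

```text
clock: 5.65
ee_pos: [0.4281, -0.4885, 0.1443]
tcp_rot: [[0.176, 0.939, 0.296], [0.467, -0.344, 0.814], [0.866, -0.005, -0.499]]
contact_force: [-0.9, 0.1, 0.1]
grip_width: 0.0851
grip_force: 0.0
```

```bash
python3 go.py 70 30 0.4705 -0.373 0.074
python3 - <<'E'
from h import *
cal=arm.get_calibration('wrist');im,d=arm.capture('wrist');save('w2',im);np.savez('w2',im=im,d=d,P=cloud(cal,d))
E
```

```text
clock 5.65 rot rows (first) [-0.01 -0.01 -0.06] then shift (new axes) [0.03 0.02 7.34] | shift now-axes [0.02 0.02 7.34]
joints [74, 58, -23, 84, -27, 81, 48] F [-0.9  0.1  0.1] w 0.0851
```

View pics/w2.png

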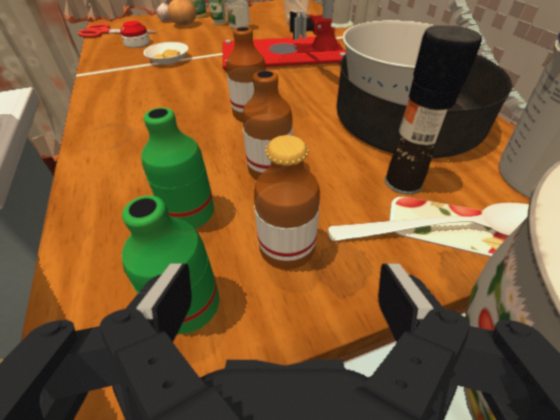

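The bottle sits centred between the fingers at (288,205), and the green one at (170,265) is beside the left finger. I narrow the opening to about 70 mm and advance.

>>> carry_out:
  increments:
    - [0, 0, 0, 0, 0, 0]
    - [0, 0, 0.3, 0, 0, 0]
    - [0, 0, 0.7, 0, 0, 0]
    - [0, 0, 0.9, 0, 0, 0]
    - [0, 0, 0.9, 0, 0, 0]
    - [0, 0, 0.9, 0, 0, 0]
    - [0, 0, 0.8, 0, 0, 0]
    - [0, 0, 0.8, 0, 0, 0]
    - [0, 0, 0.6, 0, 0, 0]
    - [0, 0, 0.5, 0, 0, 0]
    - [0, 0, 0.3, 0, 0, 0]
    - [0, 0, 0, 0, 0, 0]
  claw: 0.17
  newtons: 40

```text
clock: 6.9
ee_pos: [0.4683, -0.3793, 0.079]
tcp_rot: [[0.175, 0.939, 0.296], [0.469, -0.344, 0.814], [0.866, -0.003, -0.5]]
contact_force: [1.3, -0.0, 0.1]
grip_width: 0.0706
grip_force: 0.0
```

```bash
python3 go.py 70 30 0.4705 -0.373 0.074
python3 - <<'E'
from h import *
cal=arm.get_calibration('wrist');im,d=arm.capture('wrist');save('w3',im);P=cloud(cal,d)
hsv=cv2.cvtColor(im,cv2.COLOR_RGB2HSV)
m=(hsv[...,0]>15)&(hsv[...,0]<32)&(hsv[...,1]>120)&(hsv[...,2]>130)&(P[...,2]>.11)&(P[...,2]<.15)
y,x=np.nonzero(m);print(m.sum(),x.mean(),y.mean(),onplane(cal,[x.mean(),y.mean()],.128))
E
```

```text
clock 6.9 rot rows (first) [-0.    0.   -0.04] then shift (new axes) [-0.05 -0.    0.66] | shift now-axes [-0.05 -0.    0.66]
joints [70, 60, -26, 96, -30, 66, 51] F [ 1.3 -0.   0.1] w 0.0706
4862 285.8387494858083 193.8264088852324 [[ 0.47022302 -0.37571381  0.128     ]]
```

>>> carry_out:
  increments:
    - [0, 0, 0.3, 0, 0, 0]
    - [0, 0, 0.2, 0, 0, 0]
    - [0, 0, 0, 0, 0, 0]

```text
clock: 7.25
ee_pos: [0.471, -0.3715, 0.074]
tcp_rot: [[0.175, 0.939, 0.296], [0.469, -0.344, 0.814], [0.866, -0.003, -0.5]]
contact_force: [-0.3, -0.5, -0.6]
grip_width: 0.0708
grip_force: 0.0
```

>>> carry_out:
  increments:
    - [0, 0, 0, 0, 0, 0]
    - [0, 0, 0, 0, 0, 0]
    - [0, 0, 0, 0, 0, 0]
    - [0, 0, 0, 0, 0, 0]
    - [0, 0, 0, 0, 0, 0]
    - [0, 0, 0, 0, 0, 0]
  claw: 0.5
  newtons: 40

```text
clock: 7.85
ee_pos: [0.471, -0.3721, 0.0743]
tcp_rot: [[0.175, 0.939, 0.297], [0.469, -0.344, 0.813], [0.866, -0.003, -0.501]]
contact_force: [-1.0, -2.3, 3.7]
grip_width: 0.0564
grip_force: 42.2
```

```bash
python3 go.py 70 30 0.4705 -0.373 0.224
```

```text
clock 7.85 rot rows (first) [ 0.01  0.01 -0.04] then shift (new axes) [ 6.45 -0.01 -3.54] | shift now-axes [ 6.45 -0.03 -3.54]
joints [70, 60, -26, 97, -30, 64, 52] F [-1.  -2.3  3.7] w 0.0564
```

>>> carry_out:
  increments:
    - [0.1, 0, -0.06, 0, 0, 0]
    - [0.2, 0, -0.12, 0, 0, 0]
    - [0.4, 0, -0.23, 0, 0, 0]
    - [0.6, 0, -0.35, 0, 0, 0]
    - [0.8, 0, -0.46, 0, 0, 0]
    - [0.87, 0, -0.5, 0, 0, 0]
    - [0.87, 0, -0.5, 0, 0, 0]
    - [0.87, 0, -0.5, 0, 0, 0]
    - [0.8, 0, -0.46, 0, 0, 0]
    - [0.6, 0, -0.35, 0, 0, 0]
    - [0.4, 0, -0.23, 0, 0, 0]
    - [0.2, 0, -0.12, 0, 0, 0]

```text
clock: 9.05
ee_pos: [0.4715, -0.3722, 0.2301]
tcp_rot: [[0.175, 0.939, 0.297], [0.47, -0.344, 0.813], [0.865, -0.003, -0.501]]
contact_force: [0.4, 0.3, -3.6]
grip_width: 0.0562
grip_force: 42.7
```

```bash
python3 - <<'E'
from kin import *
from h import arm
q=np.array(arm.observe()['joints'])
for yaw,p in((78,(.49,-.1,.23)),(88,(.515,.148,.23)),(88,(.515,.148,.12)),(88,(.607,.129,.088)),(80,(.607,.129,.088)),(98,(.607,.129,.088))):
    r,e=ik(*target(yaw,30,p),q)
    print(yaw,p,round(e,4),r.round().astype(int).tolist())
    if e<.02:q=r
E
python3 go.py 70 30 0.515 0.148 0.224
```

```text
78 (0.49, -0.1, 0.23) 0.0023 [57, 43, -32, 120, -41, 56, 50]
88 (0.515, 0.148, 0.23) 0.0 [38, 45, -43, 127, -56, 38, 51]
88 (0.515, 0.148, 0.12) 0.0006 [38, 58, -44, 128, -58, 27, 63]
88 (0.607, 0.129, 0.088) 0.0132 [29, 58, -31, 116, -57, 40, 60]
80 (0.607, 0.129, 0.088) 0.0365 [38, 63, -44, 120, -58, 25, 58]
98 (0.607, 0.129, 0.088) 0.0432 [27, 59, -30, 110, -45, 47, 53]
clock 9.05 rot rows (first) [ 0.01  0.02 -0.04] then shift (new axes) [12.33 -6.85 22.21] | shift now-axes [12.34 -6.91 22.19]
joints [71, 48, -28, 96, -33, 74, 45] F [ 0.4  0.3 -3.6] w 0.0562
```

>>> carry_out:
  increments:
    - [0, 0, 0, 0.3, 0, -0.17]
    - [0, 0, 0, 0.6, 0, -0.35]
    - [0, 0, 0, 0.87, 0, -0.5]
    - [0, 0, 0, 0.87, 0, -0.5]
    - [0, 0, 0, 0.87, 0, -0.5]
    - [0, 0, 0, 0.6, 0, -0.35]
    - [0, 0, 0, 0.3, 0, -0.17]
    - [0, 0, 0, 0, 0, 0]

```text
clock: 9.85
ee_pos: [0.4721, -0.3714, 0.2283]
tcp_rot: [[-0.044, 0.996, -0.084], [0.496, 0.094, 0.863], [0.867, -0.004, -0.498]]
contact_force: [0.7, 0.4, -2.3]
grip_width: 0.0568
grip_force: 43.0
```

```bash
python3 go.py 95 30 0.515 0.148 0.204
```

```text
clock 9.85 rot rows (first) [-0.09 -0.02  0.  ] then shift (new axes) [11.79  4.4  23.1 ] | shift now-axes [11.74  4.59 23.09]
joints [63, 53, -29, 83, -18, 92, 48] F [ 0.7  0.4 -2.3] w 0.0568
```

>>> carry_out:
  increments:
    - [0.13, 0.05, 0.25, 0, 0, 0]
    - [0.25, 0.1, 0.5, 0, 0, 0]
    - [0.38, 0.15, 0.75, 0, 0, 0]
    - [0.48, 0.19, 0.95, 0, 0, 0]
    - [0.48, 0.19, 0.95, 0, 0, 0]
    - [0.48, 0.19, 0.95, 0, 0, 0]
    - [0.48, 0.19, 0.95, 0, 0, 0]
    - [0.48, 0.19, 0.95, 0, 0, 0]
    - [0.48, 0.19, 0.95, 0, 0, 0]
    - [0.48, 0.19, 0.95, 0, 0, 0]
    - [0.48, 0.19, 0.95, 0, 0, 0]
    - [0.48, 0.19, 0.95, 0, 0, 0]

```text
clock: 11.05
ee_pos: [0.49, -0.1432, 0.2169]
tcp_rot: [[-0.042, 0.996, -0.081], [0.498, 0.091, 0.862], [0.866, -0.004, -0.5]]
contact_force: [0.4, -1.0, -2.7]
grip_width: 0.0565
grip_force: 43.0
```

```bash
python3 go.py 95 30 0.515 0.148 0.204
```

```text
clock 11.05 rot rows (first) [-0.07 -0.   -0.02] then shift (new axes) [ 6.64  2.52 13.04] | shift now-axes [ 6.64  2.58 13.03]
joints [55, 47, -35, 106, -28, 69, 46] F [ 0.4 -1.  -2.7] w 0.0565
```

>>> carry_out:
  increments:
    - [0.48, 0.19, 0.95, 0, 0, 0]
    - [0.48, 0.19, 0.95, 0, 0, 0]
    - [0.48, 0.19, 0.95, 0, 0, 0]
    - [0.48, 0.19, 0.95, 0, 0, 0]
    - [0.48, 0.19, 0.95, 0, 0, 0]
    - [0.48, 0.19, 0.95, 0, 0, 0]
    - [0.48, 0.19, 0.95, 0, 0, 0]
    - [0.48, 0.19, 0.95, 0, 0, 0]
    - [0.48, 0.19, 0.95, 0, 0, 0]
    - [0.48, 0.19, 0.95, 0, 0, 0]
    - [0.43, 0.17, 0.85, 0, 0, 0]
    - [0.38, 0.15, 0.75, 0, 0, 0]

```text
clock: 12.25
ee_pos: [0.5108, 0.1079, 0.2031]
tcp_rot: [[-0.042, 0.996, -0.082], [0.499, 0.092, 0.862], [0.866, -0.004, -0.5]]
contact_force: [0.3, 0.0, -2.2]
grip_width: 0.0567
grip_force: 43.0
```

>>> carry_out:
  increments:
    - [0.28, 0.11, 0.55, 0, 0, 0]
    - [0.18, 0.07, 0.35, 0, 0, 0]
    - [0.1, 0.04, 0.2, 0, 0, 0]
    - [0, 0, 0, 0, 0, 0]

```text
clock: 12.65
ee_pos: [0.5138, 0.132, 0.2016]
tcp_rot: [[-0.043, 0.996, -0.082], [0.498, 0.093, 0.862], [0.866, -0.004, -0.5]]
contact_force: [-0.2, -0.7, -2.4]
grip_width: 0.057
grip_force: 43.0
```

```bash
python3 go.py 95 30 0.515 0.148 0.108
python3 - <<'E'
from h import *
for n in('scene','wrist'):
    cal=arm.get_calibration(n);im,d=arm.capture(n);np.savez(n+'b',im=im,d=d,P=cloud(cal,d));save(n+'b',im)
a=np.load('sceneb.npz')['im'][120:300,150:290];b=np.load('wristb.npz')['im']
c=np.zeros((450,800,3),np.uint8);c[:,:350]=cv2.resize(a,(350,450),interpolation=cv2.INTER_CUBIC);c[:338,350:]=cv2.resize(b,(450,338));save('mix1',c)
E
```

```text
clock 12.65 rot rows (first) [-0.08 -0.01 -0.  ] then shift (new axes) [-3.66  0.13  3.27] | shift now-axes [-3.66  0.15  3.27]
joints [38, 48, -46, 120, -45, 41, 45] F [-0.2 -0.7 -2.4] w 0.057
```

View pics/mix1.png

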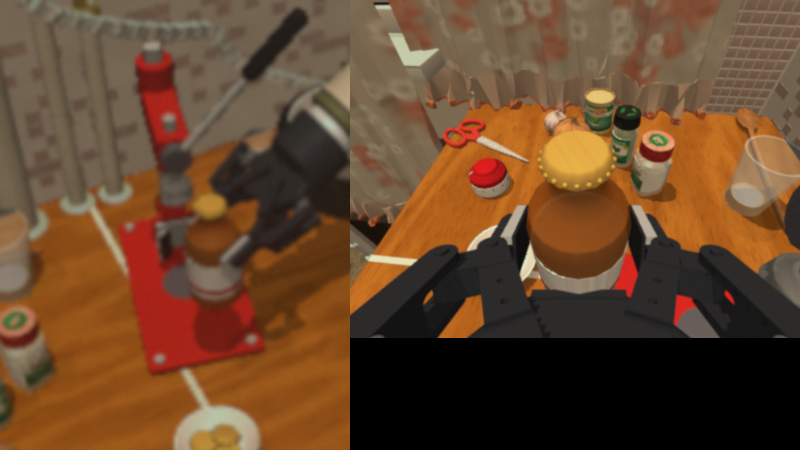

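The bottle is held upright with its cap on, over the front of the plate. Before choosing the final grasp I measure the cradle in capper coordinates from the stored clouds.

Run:
```python
import numpy as np,cv2
th=np.radians(-12.1);u=np.array([np.cos(th),np.sin(th)]);v=np.array([-u[1],u[0]])
for n,c in(('scene',(.647,.123)),('side',(.645,.119))):
    P=np.load(n+'.npz')['P'];im=np.load(n+'.npz')['im'];q=P[...,:2]-np.array(c);X=q@u*1e3;Y=q@v*1e3;Z=P[...,2]*1e3
    m=(X>-10)&(X<75)&(abs(Y)<50)&(Z>24)&(Z<140)
    hsv=cv2.cvtColor(im,cv2.COLOR_RGB2HSV)
    print(n,m.sum())
    for a,b in((24,40),(40,60),(60,72),(72,78),(78,82),(82,88),(88,110),(110,140)):
        k=m&(Z>=a)&(Z<b)
        if k.sum():
            red=(hsv[k][:,1]>150).mean()
            print(a,b,k.sum(),'X',np.percentile(X[k],[3,50,97]).round(),'Y',np.percentile(Y[k],[3,50,97]).round(),'satfrac',round(red,2))
    # top surface footprint: grid of max z
    g={}
    for x,y,z in zip(X[m],Y[m],Z[m]):
        kx=(int(x//8)*8,int(y//8)*8);g[kx]=max(g.get(kx,0),z)
    ys=range(-40,41,8);print('X\\Y',list(ys))
    for x in range(-8,73,8):print(x,[int(g.get((x,y),0)) for y in ys])
```

```text
scene 309
24 40 1 X [43. 43. 43.] Y [0. 0. 0.] satfrac 0.0
40 60 80 X [20. 27. 45.] Y [-29.  -4.  26.] satfrac 0.35
60 72 90 X [19. 40. 70.] Y [-30.  -2.  26.] satfrac 0.37
72 78 74 X [21. 60. 74.] Y [-27.  -3.  23.] satfrac 0.57
78 82 51 X [20. 34. 46.] Y [-26.  -0.  24.] satfrac 0.04
82 88 13 X [24. 40. 44.] Y [-23.   9.  23.] satfrac 0.08
X\Y [-40, -32, -24, -16, -8, 0, 8, 16, 24, 32, 40]
-8 [0, 0, 0, 0, 0, 0, 0, 0, 0, 0, 0]
0 [0, 0, 0, 0, 0, 0, 0, 0, 0, 0, 0]
8 [0, 0, 0, 0, 0, 0, 0, 0, 0, 0, 0]
16 [0, 81, 80, 0, 0, 0, 60, 81, 82, 0, 0]
24 [0, 81, 83, 77, 0, 0, 81, 82, 81, 0, 0]
32 [0, 0, 81, 79, 79, 82, 84, 78, 0, 0, 0]
40 [0, 82, 81, 81, 86, 82, 84, 82, 0, 0, 0]
48 [0, 0, 0, 0, 0, 0, 0, 0, 0, 0, 0]
56 [0, 76, 77, 74, 75, 74, 74, 71, 74, 0, 0]
64 [0, 0, 74, 77, 73, 73, 75, 74, 60, 0, 0]
72 [0, 0, 0, 73, 71, 74, 73, 0, 0, 0, 0]
side 206
24 40 15 X [27. 68. 74.] Y [-21.  -8.  19.] satfrac 0.73
40 60 62 X [18. 31. 69.] Y [-28. -14.  24.] satfrac 0.18
60 72 73 X [20. 50. 72.] Y [-25.  -4.  26.] satfrac 0.34
72 78 36 X [19. 40. 69.] Y [-29.   2.  25.] satfrac 0.36
78 82 15 X [21. 40. 44.] Y [-24. -14.  23.] satfrac 0.0
82 88 5 X [18. 23. 42.] Y [-14.  17.  21.] satfrac 0.0
X\Y [-40, -32, -24, -16, -8, 0, 8, 16, 24, 32, 40]
-8 [0, 0, 0, 0, 0, 0, 0, 0, 0, 0, 0]
0 [0, 0, 0, 0, 0, 0, 0, 0, 0, 0, 0]
8 [0, 0, 0, 0, 0, 0, 0, 0, 0, 0, 0]
16 [76, 79, 79, 78, 0, 0, 66, 84, 69, 0, 0]
24 [0, 76, 82, 77, 0, 78, 78, 75, 76, 0, 0]
32 [0, 63, 70, 74, 74, 71, 76, 76, 0, 0, 0]
40 [0, 0, 81, 81, 80, 82, 80, 79, 78, 0, 0]
48 [0, 0, 71, 67, 0, 0, 70, 0, 0, 0, 0]
56 [0, 74, 71, 60, 75, 63, 66, 73, 63, 0, 0]
64 [0, 65, 77, 73, 73, 72, 74, 72, 66, 0, 0]
72 [0, 0, 57, 65, 71, 0, 71, 0, 0, 0, 0]
```

```bash
cat > t3.py <<'E'
from kin import *
th=np.radians(-12.1);u=np.array([np.cos(th),np.sin(th),0]);c=np.array([.646,.121,.091])
rng=np.random.default_rng(2)
q0=np.array([-45,56,15,138,140,62,60.])
def dirn(yaw,dip):return target(yaw,dip,(0,0,0))[1][:,2]
for X,phi,off in((0,-8,.01),(0,-12,.01),(0,-16,.01),(-.02,-12,.01),(-.02,-20,.01),(-.04,-20,.01),(-.04,-30,.01),(-.04,-40,.01),(-.04,-40,.08),(-.04,-40,.16),(-.04,-55,.01),(-.04,-55,.16)):
  for dip in(30,):
    b=None;yaw=-12.1+phi
    for k in range(10):
        q,e=ik(*target(yaw,dip,c+u*X-off*dirn(yaw,dip)),q0+rng.normal(0,1,7)*(15 if k else 0))
        if e<.01:
            m=min(np.min(q-LO),np.min(HI-q))
            if b is None or m>b[0]:b=(m,q)
    print(X,phi,off,dip,None if b is None else (round(b[0],1),b[1].round().astype(int).tolist()))
E
python3 t3.py
```

```text
0 -8 0.01 30 (np.float64(4.1), [-48, 55, 19, 141, 142, 60, 61])
0 -12 0.01 30 (np.float64(6.6), [-36, 53, -3, 139, 126, 69, 76])
0 -16 0.01 30 (np.float64(8.9), [-53, 55, 23, 136, 131, 50, 64])
-0.02 -12 0.01 30 (np.float64(4.7), [-40, 54, 1, 141, 127, 67, 72])
-0.02 -20 0.01 30 (np.float64(9.6), [-53, 54, 17, 136, 120, 51, 69])
-0.04 -20 0.01 30 (np.float64(7.8), [-56, 55, 20, 137, 121, 50, 66])
-0.04 -30 0.01 30 (np.float64(14.6), [-67, 58, 34, 131, 105, 33, 74])
-0.04 -40 0.01 30 None
-0.04 -40 0.08 30 (np.float64(22.3), [-73, 54, 35, 123, 65, 36, 107])
-0.04 -40 0.16 30 (np.float64(24.6), [-82, 51, 38, 121, 51, 40, 119])
-0.04 -55 0.01 30 None
-0.04 -55 0.16 30 (np.float64(35.8), [-60, 49, 10, 106, 49, 68, 113])
```

>>> carry_out:
  increments:
    - [-0.2, 0.01, 0.15, 0, 0, 0]
    - [-0.4, 0.02, 0.35, 0, 0, 0]
    - [-0.6, 0.02, 0.55, 0, 0, 0]
    - [-0.65, 0.02, 0.6, 0, 0, 0]
    - [-0.65, 0.02, 0.6, 0, 0, 0]
    - [-0.55, 0.02, 0.5, 0, 0, 0]
    - [-0.4, 0.02, 0.35, 0, 0, 0]
    - [-0.2, 0.02, 0.17, 0, 0, 0]
    - [0, 0, 0, 0, 0, 0]

```text
clock: 13.65
ee_pos: [0.5147, 0.1524, 0.1051]
tcp_rot: [[-0.042, 0.996, -0.082], [0.497, 0.092, 0.863], [0.867, -0.004, -0.499]]
contact_force: [-0.2, -0.8, -2.4]
grip_width: 0.0564
grip_force: 43.0
```

```bash
python3 go.py 95 30 0.602 0.127 0.104
```

```text
clock 13.65 rot rows (first) [-0.08 -0.01 -0.01] then shift (new axes) [-0.87  4.24 -1.15] | shift now-axes [-0.86  4.23 -1.18]
joints [36, 58, -46, 121, -46, 31, 52] F [-0.2 -0.8 -2.4] w 0.0564
```

>>> carry_out:
  increments:
    - [-0.05, 0.2, -0.05, 0, 0, 0]
    - [-0.09, 0.4, -0.11, 0, 0, 0]
    - [-0.11, 0.6, -0.16, 0, 0, 0]
    - [-0.13, 0.7, -0.2, 0, 0, 0]
    - [-0.14, 0.7, -0.2, 0, 0, 0]
    - [-0.12, 0.6, -0.17, 0, 0, 0]
    - [-0.09, 0.5, -0.14, 0, 0, 0]
    - [-0.07, 0.35, -0.1, 0, 0, 0]
    - [-0.06, 0.18, -0.05, 0, 0, 0]
    - [0, 0, 0, 0, 0, 0]

```text
clock: 14.65
ee_pos: [0.6018, 0.1311, 0.1021]
tcp_rot: [[-0.043, 0.996, -0.082], [0.498, 0.092, 0.862], [0.866, -0.004, -0.499]]
contact_force: [0.1, 0.8, -2.7]
grip_width: 0.0566
grip_force: 43.0
```

>>> carry_out:
  increments:
    - [-0.13, 0, 0.07, 0, 0, 0]
    - [-0.13, 0, 0.07, 0, 0, 0]
    - [-0.09, 0, 0.05, 0, 0, 0]
    - [-0.04, 0, 0.025, 0, 0, 0]
    - [0, 0, 0, 0, 0, 0]

```text
clock: 15.15
ee_pos: [0.6014, 0.131, 0.0931]
tcp_rot: [[-0.043, 0.996, -0.082], [0.497, 0.093, 0.863], [0.866, -0.004, -0.499]]
contact_force: [-0.3, -0.1, -2.6]
grip_width: 0.0569
grip_force: 43.0
```

```bash
python3 go.py 95 30 0.602 0.127 0.0908
```

```text
clock 15.15 rot rows (first) [-0.08 -0.01 -0.01] then shift (new axes) [-0.2   0.01  0.13] | shift now-axes [-0.2   0.01  0.13]
joints [32, 59, -40, 109, -41, 40, 47] F [-0.3 -0.1 -2.6] w 0.0569
```

>>> carry_out:
  increments:
    - [-0.06, 0, 0.035, 0, 0, 0]
    - [-0.05, 0, 0.03, 0, 0, 0]
    - [-0.04, 0, 0.025, 0, 0, 0]
    - [-0.03, 0, 0.017, 0, 0, 0]
    - [0, 0, 0, 0, 0, 0]

```text
clock: 15.65
ee_pos: [0.6015, 0.131, 0.089]
tcp_rot: [[-0.043, 0.996, -0.082], [0.498, 0.092, 0.862], [0.866, -0.004, -0.499]]
contact_force: [0.1, 0.1, -3.4]
grip_width: 0.0568
grip_force: 43.0
```

>>> carry_out:
  increments:
    - [-0.04, 0, 0.025, 0, 0, 0]
    - [0, 0, 0, 0, 0, 0]

```text
clock: 15.85
ee_pos: [0.6016, 0.1312, 0.0884]
tcp_rot: [[-0.043, 0.996, -0.082], [0.497, 0.093, 0.863], [0.867, -0.003, -0.499]]
contact_force: [0.4, -0.1, -1.4]
grip_width: 0.0569
grip_force: 43.1
```

>>> carry_out:
  increments:
    - [-0.03, 0, 0.017, 0, 0, 0]
    - [0, 0, 0, 0, 0, 0]

```text
clock: 16.05
ee_pos: [0.6016, 0.1314, 0.0883]
tcp_rot: [[-0.043, 0.996, -0.082], [0.496, 0.093, 0.863], [0.867, -0.003, -0.498]]
contact_force: [0.5, -1.4, 5.0]
grip_width: 0.0566
grip_force: 43.4
```

Standing on the plate, contact at the expected height. Release and retract.

>>> carry_out:
  increments:
    - [0.02, 0, -0.01, 0, 0, 0]
    - [0, 0, 0, 0, 0, 0]
    - [0, 0, 0, 0, 0, 0]
    - [0, 0, 0, 0, 0, 0]
    - [0, 0, 0, 0, 0, 0]
  claw: 0.15

```text
clock: 16.55
ee_pos: [0.6015, 0.1311, 0.0879]
tcp_rot: [[-0.043, 0.996, -0.082], [0.498, 0.093, 0.862], [0.866, -0.004, -0.499]]
contact_force: [0.3, -0.3, -0.2]
grip_width: 0.0728
grip_force: 0.0
```

>>> carry_out:
  increments:
    - [0, 0, -0.2, 0, 0, 0]
    - [0, 0, -0.4, 0, 0, 0]
    - [0, 0, -0.6, 0, 0, 0]
    - [0, 0, -0.8, 0, 0, 0]
    - [0, 0, -1, 0, 0, 0]
    - [0, 0, -1, 0, 0, 0]
    - [0, 0, -1, 0, 0, 0]
    - [0, 0, -1, 0, 0, 0]
    - [0, 0, -1, 0, 0, 0]
    - [0, 0, -1, 0, 0, 0]
    - [0, 0, -0.5, 0, 0, 0]
    - [0, 0, 0, 0, 0, 0]

```text
clock: 17.75
ee_pos: [0.616, -0.0175, 0.1734]
tcp_rot: [[-0.043, 0.996, -0.079], [0.499, 0.09, 0.862], [0.865, -0.002, -0.501]]
contact_force: [0.4, 0.7, 0.7]
grip_width: 0.0723
grip_force: 0.0
```

```bash
python3 go.py 95 30 0.44 0.127 0.35
python3 - <<'E'
from h import *
th=np.radians(-12.1);u=np.array([np.cos(th),np.sin(th)]);v=np.array([-u[1],u[0]])
for n in('scene','side'):
    cal=arm.get_calibration(n);im,d=arm.capture(n);P=cloud(cal,d);np.savez(n+'c',im=im,d=d,P=P);save(n+'c',im)
    hsv=cv2.cvtColor(im,cv2.COLOR_RGB2HSV)
    m=(hsv[...,0]>14)&(hsv[...,0]<32)&(hsv[...,1]>110)&(hsv[...,2]>110)&(P[...,2]>.13)&(P[...,2]<.155)&(abs(P[...,0]-.6)<.05)&(abs(P[...,1]-.13)<.05)
    y,x=np.nonzero(m)
    if len(x):p=onplane(cal,[x.mean(),y.mean()],.1415)[0];print(n,m.sum(),x.mean(),y.mean(),p.round(4),np.median(P[m],axis=0).round(4))
im=np.load('scenec.npz')['im'][110:310,140:320];save('c3',cv2.resize(im,(540,600),interpolation=cv2.INTER_CUBIC))
E
```

```text
clock 17.75 rot rows (first) [-0.04  0.01 -0.01] then shift (new axes) [11.63 -8.14  2.73] | shift now-axes [11.63 -8.14  2.75]
joints [40, 53, -35, 101, -34, 60, 42] F [0.4 0.7 0.7] w 0.0723
scene 81 223.7283950617284 213.19753086419752 [0.6018 0.1338 0.1415] [0.5997 0.1352 0.1445]
side 39 284.38461538461536 178.35897435897436 [0.5968 0.1273 0.1415] [0.5952 0.1263 0.1419]
```

View pics/c3.png

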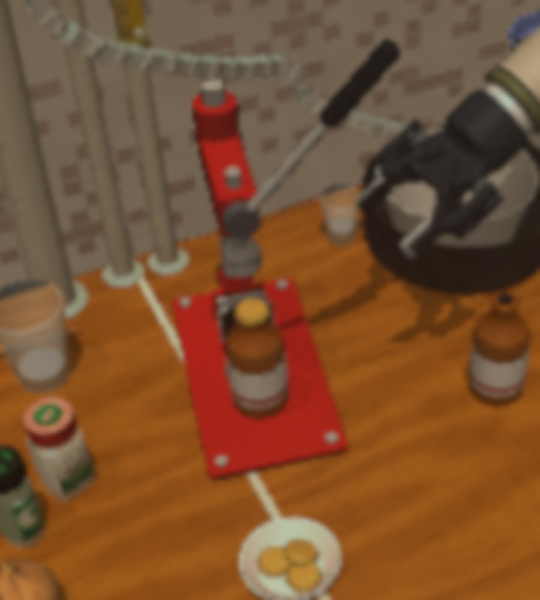

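The bottle stands upright on the plate, cap on (crop (250,310)), with the lever up and right at (360,80). Next I plan the arm's change of side by simulating joint paths.

```bash
cat > sim.py <<'E'
from kin import *
from h import arm
def run(rows_list,q):
    p,R=FK(q);worst=None
    for name,rows in rows_list:
        for r in rows:
            r=np.array(r,float);p=p+R@(r[:3]*.02);R=R@Ro.from_rotvec(r[3:]*5,degrees=True).as_matrix()
            for _ in range(6):   # damped least squares, small steps
                J=np.zeros((6,7));a,B=FK(q)
                e=np.r_[p-a,Ro.from_matrix(R@B.T).as_rotvec()*.3]
                for i in range(7):
                    dq=q.copy();dq[i]+=.01;a2,B2=FK(dq);J[:,i]=np.r_[a2-a,Ro.from_matrix(B2@B.T).as_rotvec()*.3]/.01
                st=J.T@np.linalg.solve(J@J.T+1e-9*np.eye(6),e);q=np.clip(q+np.clip(st,-10,10),LO,HI)
        a,B=FK(q);print(name,'q',q.round().astype(int).tolist(),'err mm',round(np.linalg.norm(a-p)*1e3,1),'p',a.round(3),'z',B[:,2].round(2),'x',B[:,0].round(2))
    return q
E
python3 - <<'E'
from sim import *
q=np.array(arm.observe()['joints'],float)
def world(dp,n,R): v=R.T@np.array(dp)/.02/n; return [[*v,0,0,0]]*n
R=FK(q)[1]
seq=[('back',world((-.17,-.03,.03),9,R)),('up',world((-.02,0,.2),10,R)),('untilt',[[0,0,0,0,-1,0]]*12),]
q1=run(seq,q)
for rz in(8,12,16):
    print('rz',rz)
    q2=run([('yaw',[[0,0,0,0,0,1]]*rz)],q1)
    R=FK(q2)[1];q2=run([('left',world((-.02,.3,0),16,R))],q2)
    R=FK(q2)[1]
    d=np.array([np.cos(np.radians(-55)),np.sin(np.radians(-55)),0]);ax=R.T@np.cross([0,0,-1],d)
    q3=run([('tilt',[[0,0,0,*ax]]*12)],q2)
    Rt=target(-55,30,(0,0,0))[1];rv=Ro.from_matrix(FK(q3)[1].T@Rt).as_rotvec(degrees=True)/5;n=int(np.ceil(np.abs(rv).max()))
    run([('roll %d'%n,[[0,0,0,*(rv/n)]]*n)],q3)
E
```

```text
back q [53, 45, -36, 119, -34, 57, 51] err mm 0.0 p [ 0.477 -0.041  0.225] z [-0.01  0.87 -0.5 ] x [-0.08  0.5   0.86]
up q [58, 28, -40, 112, -37, 78, 41] err mm 0.0 p [ 0.457 -0.041  0.425] z [-0.01  0.87 -0.5 ] x [-0.08  0.5   0.86]
untilt q [35, 5, -38, 112, 3, 61, -1] err mm 0.0 p [ 0.457 -0.041  0.425] z [ 0.06  0.   -1.  ] x [-0.05  1.   -0.  ]
rz 8
yaw q [32, 5, -34, 112, 3, 61, -40] err mm 0.0 p [ 0.457 -0.041  0.425] z [ 0.06  0.   -1.  ] x [0.6  0.8  0.04]
left q [2, 11, -47, 107, 12, 63, -87] err mm 0.0 p [0.437 0.259 0.425] z [ 0.06  0.   -1.  ] x [0.6  0.8  0.04]
tilt q [-42, 27, -38, 114, 58, 99, -140] err mm 0.0 p [0.437 0.259 0.425] z [ 0.55 -0.69 -0.47] x [ 0.67  0.7  -0.25]
roll 22 q [-117, 57, 72, 117, 1, 50, -149] err mm 218.2 p [0.335 0.341 0.25 ] z [ 0.49 -0.65 -0.58] x [0.81 0.1  0.58]
rz 12
yaw q [31, 5, -33, 112, 3, 61, -60] err mm 0.0 p [ 0.457 -0.041  0.425] z [ 0.06  0.   -1.  ] x [0.84 0.54 0.06]
left q [1, 11, -46, 107, 11, 63, -106] err mm 0.0 p [0.437 0.259 0.425] z [ 0.06  0.   -1.  ] x [0.84 0.54 0.06]
tilt q [-53, 24, -22, 114, 56, 92, -149] err mm 0.0 p [0.437 0.259 0.425] z [ 0.55 -0.69 -0.47] x [ 0.77  0.64 -0.04]
roll 19 q [-117, 57, 72, 117, 1, 50, -149] err mm 218.2 p [0.335 0.341 0.25 ] z [ 0.49 -0.65 -0.58] x [0.81 0.1  0.58]
rz 16
yaw q [29, 5, -31, 112, 2, 61, -80] err mm 0.0 p [ 0.457 -0.041  0.425] z [ 0.06  0.   -1.  ] x [0.97 0.22 0.06]
left q [0, 11, -44, 107, 11, 63, -126] err mm 0.0 p [0.437 0.259 0.425] z [ 0.06  0.   -1.  ] x [0.97 0.22 0.06]
tilt q [-93, 27, 37, 114, 47, 71, -149] err mm 0.2 p [0.437 0.259 0.425] z [ 0.55 -0.69 -0.47] x [0.83 0.51 0.22]
roll 16 q [-117, 57, 72, 117, 1, 51, -149] err mm 218.2 p [0.335 0.341 0.25 ] z [ 0.49 -0.65 -0.58] x [0.81 0.1  0.58]
```

```bash
cat > t4.py <<'E'
from sim import *
q=np.array(arm.observe()['joints'],float)
def world(dp,n,R): v=R.T@np.array(dp)/.02/n; return [[*v,0,0,0]]*n
def rot(q,yaw,dip,k=1.):
    Rt=target(yaw,dip,(0,0,0),-1)[1];rv=Ro.from_matrix(FK(q)[1].T@Rt).as_rotvec(degrees=True)/5;n=int(np.ceil(np.linalg.norm(rv)));print(n,(rv/n).round(2));return [('rot %d'%n,[[0,0,0,*(rv/n)]]*n)]
def yawd(q,deg):
    w=FK(q)[1].T@np.array([0,0,1.]);n=int(abs(deg)/5+.9);return [('yaw',[[0,0,0,*(w*np.sign(deg)*abs(deg)/5/n)]]*n)]
R=FK(q)[1]
q=run([('back',world((-.17,-.03,.03),9,R)),('up',world((-.02,0,.2),10,R)),('untilt',[[0,0,0,0,-1,0]]*12)],q)
R=FK(q)[1];q=run([('left',world((-.02,.32,0),17,R))],q)
q=run(rot(q,-55,30),q)
th=np.radians(-12.1);u=np.array([np.cos(th),np.sin(th),0]);b=np.array([.6015,.131,.091])
def to(q,yaw,dip,p,n,nm):
    R=FK(q)[1];t=target(yaw,dip,p,-1)[0];d=t-FK(q)[0];print('shift',(R.T@d/.02).round(2));return run([(nm,world(d,n,R))],q)
dn=lambda yaw:target(yaw,30,(0,0,0))[1][:,2]
for yaw in(-55,-45,-35):
    print('YAW',yaw);k=run(yawd(q,yaw+55),q) if yaw!=-55 else q
    k=to(k,yaw,30,b-.14*dn(yaw),12,'stand');k=to(k,yaw,30,b-.01*dn(yaw),8,'in')
    k=run(yawd(k,-22-yaw),k);to(k,-22,30,b+u*.045-.01*dn(-22),6,'seat')
E
python3 t4.py
```

```text
back q [53, 45, -36, 119, -34, 57, 51] err mm 0.0 p [ 0.477 -0.041  0.225] z [-0.01  0.87 -0.5 ] x [-0.08  0.5   0.86]
up q [58, 28, -40, 112, -37, 78, 41] err mm 0.0 p [ 0.457 -0.041  0.425] z [-0.01  0.87 -0.5 ] x [-0.08  0.5   0.86]
untilt q [35, 5, -38, 112, 3, 61, -1] err mm 0.0 p [ 0.457 -0.041  0.425] z [ 0.06  0.   -1.  ] x [-0.05  1.   -0.  ]
left q [1, 13, -50, 105, 14, 64, -51] err mm 0.0 p [0.437 0.279 0.425] z [ 0.06  0.   -1.  ] x [-0.05  1.   -0.  ]
14 [-0.19 -0.82 -0.44]
rot 14 q [-39, 30, -43, 110, 56, 104, -68] err mm 0.0 p [0.437 0.279 0.425] z [ 0.5  -0.71 -0.5 ] x [-0.29  0.41 -0.87]
YAW -55
shift [ 9.05  2.5  10.93]
stand q [-36, 52, -35, 119, 73, 90, -88] err mm 0.0 p [0.534 0.227 0.158] z [ 0.5  -0.71 -0.5 ] x [-0.29  0.41 -0.87]
shift [-0.  -0.   6.5]
in q [-27, 57, -30, 122, 85, 85, -91] err mm 0.0 p [0.599 0.135 0.094] z [ 0.5  -0.71 -0.5 ] x [-0.29  0.41 -0.87]
yaw q [-25, 58, -27, 144, 120, 89, -99] err mm 0.0 p [0.599 0.135 0.094] z [ 0.8  -0.32 -0.5 ] x [-0.46  0.19 -0.87]
shift [-1.09  0.27  1.89]
seat q [-21, 57, -26, 140, 124, 86, -93] err mm 0.0 p [
[... 694 characters left out ...]
.32 -0.5 ] x [-0.46  0.19 -0.87]
YAW -35
yaw q [-36, 24, -49, 121, 66, 93, -62] err mm 0.0 p [0.437 0.279 0.425] z [ 0.71 -0.5  -0.5 ] x [-0.41  0.29 -0.87]
shift [ 8.95 -1.34 11.1 ]
stand q [-36, 51, -38, 138, 88, 88, -97] err mm 0.0 p [0.506 0.198 0.158] z [ 0.71 -0.5  -0.5 ] x [-0.41  0.29 -0.87]
shift [-0.  -0.   6.5]
in q [-25, 57, -32, 136, 104, 88, -96] err mm 0.0 p [0.598 0.133 0.094] z [ 0.71 -0.5  -0.5 ] x [-0.41  0.29 -0.87]
yaw q [-23, 59, -30, 144, 119, 91, -98] err mm 0.0 p [0.598 0.133 0.093] z [ 0.8  -0.32 -0.5 ] x [-0.46  0.19 -0.87]
shift [-1.11  0.34  1.91]
seat q [-19, 57, -29, 140, 123, 88, -92] err mm 0.0 p [0.641 0.123 0.093] z [ 0.8  -0.32 -0.5 ] x [-0.46  0.19 -0.87]
```

>>> carry_out:
  increments:
    - [0.05, -0.48, -0.08, 0, 0, 0]
    - [0.1, -0.96, -0.15, 0, 0, 0]
    - [0.1, -0.96, -0.15, 0, 0, 0]
    - [0.1, -0.96, -0.15, 0, 0, 0]
    - [0.1, -0.96, -0.15, 0, 0, 0]
    - [0.1, -0.96, -0.15, 0, 0, 0]
    - [0.1, -0.96, -0.15, 0, 0, 0]
    - [0.1, -0.96, -0.15, 0, 0, 0]
    - [0.1, -0.96, -0.15, 0, 0, 0]
    - [0.5, -0.5, -0.3, 0, 0, 0]
    - [0.87, -0.1, -0.49, 0, 0, 0]
    - [0.87, -0.1, -0.49, 0, 0, 0]
  claw: 0

```text
clock: 19.05
ee_pos: [0.4399, -0.0447, 0.2537]
tcp_rot: [[-0.043, 0.996, -0.083], [0.497, 0.093, 0.863], [0.867, -0.004, -0.498]]
contact_force: [0.1, -0.1, 0.7]
grip_width: 0.0856
grip_force: 0.0
```

>>> carry_out:
  increments:
    - [0.87, -0.1, -0.49, 0, 0, 0]
    - [0.87, -0.1, -0.49, 0, 0, 0]
    - [0.87, -0.1, -0.49, 0, 0, 0]
    - [0.87, -0.1, -0.49, 0, 0, 0]
    - [0.87, -0.1, -0.49, 0, 0, 0]
    - [0.87, -0.1, -0.49, 0, 0, 0]
    - [0.87, -0.1, -0.49, 0, 0, 0]
    - [0, 0, 0, 0, -1, 0]
    - [0, 0, 0, 0, -1, 0]
    - [0, 0, 0, 0, -1, 0]
    - [0, 0, 0, 0, -1, 0]
    - [0, 0, 0, 0, -1, 0]

```text
clock: 20.25
ee_pos: [0.4265, -0.0443, 0.393]
tcp_rot: [[-0.075, 0.996, -0.056], [0.817, 0.093, 0.568], [0.571, -0.003, -0.821]]
contact_force: [0.6, -0.1, 0.1]
grip_width: 0.0855
grip_force: 0.0
```

>>> carry_out:
  increments:
    - [0, 0, 0, 0, -1, 0]
    - [0, 0, 0, 0, -1, 0]
    - [0, 0, 0, 0, -1, 0]
    - [0, 0, 0, 0, -1, 0]
    - [0, 0, 0, 0, -1, 0]
    - [0, 0, 0, 0, -1, 0]
    - [0, 0, 0, 0, -1, 0]
    - [0, 0, 0, 0, 0, 0]

```text
clock: 21.05
ee_pos: [0.4263, -0.0424, 0.3931]
tcp_rot: [[-0.098, 0.995, -0.003], [0.995, 0.098, -0.002], [-0.001, -0.003, -1.0]]
contact_force: [0.2, 0.2, 0.0]
grip_width: 0.0855
grip_force: 0.0
```

Run:
```python
from h import *
o=arm.observe();print({k:np.round(o[k],3).tolist() for k in('clock','joints','ee_pos','tcp_rot')})
R=np.array(o['tcp_rot']);print(R.T@(np.array([.437,.279,.425])-o['ee_pos'])/.02)
```

```text
{'clock': 21.05, 'joints': [32.388, 6.262, -37.519, 114.796, 4.468, 60.461, -1.565], 'ee_pos': [0.426, -0.042, 0.393], 'tcp_rot': [[-0.098, 0.995, -0.003], [0.995, 0.098, -0.002], [-0.001, -0.003, -1.0]]}
[15.93666926  2.10264513 -1.61984947]
```

>>> carry_out:
  increments:
    - [0.5, 0.1, -0.1, 0, 0, 0]
    - [1, 0.13, -0.1, 0, 0, 0]
    - [1, 0.13, -0.1, 0, 0, 0]
    - [1, 0.13, -0.1, 0, 0, 0]
    - [1, 0.13, -0.1, 0, 0, 0]
    - [1, 0.13, -0.1, 0, 0, 0]
    - [1, 0.13, -0.1, 0, 0, 0]
    - [1, 0.13, -0.1, 0, 0, 0]
    - [1, 0.13, -0.1, 0, 0, 0]
    - [1, 0.13, -0.1, 0, 0, 0]
    - [1, 0.13, -0.1, 0, 0, 0]
    - [1, 0.13, -0.1, 0, 0, 0]

```text
clock: 22.25
ee_pos: [0.4361, 0.1872, 0.4164]
tcp_rot: [[-0.091, 0.996, -0.006], [0.996, 0.091, 0.002], [0.003, -0.006, -1.0]]
contact_force: [0.5, 0.4, 0.4]
grip_width: 0.0856
grip_force: 0.0
```

>>> carry_out:
  increments:
    - [1, 0.13, -0.1, 0, 0, 0]
    - [1, 0.13, -0.1, 0, 0, 0]
    - [1, 0.13, -0.1, 0, 0, 0]
    - [1, 0.13, -0.1, 0, 0, 0]
    - [0.5, 0.1, 0, 0, 0, 0]
    - [0, 0, 0, 0, 0, 0]

```text
clock: 22.85
ee_pos: [0.4402, 0.2782, 0.4242]
tcp_rot: [[-0.094, 0.996, -0.006], [0.996, 0.094, 0.002], [0.002, -0.006, -1.0]]
contact_force: [-0.6, 0.3, -0.2]
grip_width: 0.0853
grip_force: 0.0
```

```bash
cat > go2.py <<'E'
import sys
from kin import *
from h import arm
def need(yaw,dip,p,off):
    "camera-below grasp; grasp point off metres short of p along the tool axis"
    o=arm.observe();R0=np.array(o['tcp_rot']);t,R=target(yaw,dip,p,-1);t=t-off*R[:,2]
    rv=Ro.from_matrix(R0.T@R).as_rotvec(degrees=True)/5;d=t-o['ee_pos']
    print('clock',o['clock'],'rot rows',rv.round(2),'| shift new axes',(R.T@d/.02).round(2),'| shift now-axes',(R0.T@d/.02).round(2),'vert',R0[2].round(3))
    print('joints',np.round(o['joints']).astype(int).tolist(),'p',np.round(o['ee_pos'],4),'F',np.round(o['contact_force'],1))
if __name__=='__main__':
    a=[float(v) for v in sys.argv[1:]];need(a[0],a[1],a[2:5],a[5])
E
python3 go2.py -45 30 .601 .131 .091 .14
```

```text
clock 22.85 rot rows [ -4.19 -11.54  -7.15] | shift new axes [ 8.98  0.48 11.01] | shift now-axes [-3.61  3.66 13.26] vert [ 0.002 -0.006 -1.   ]
joints [0, 15, -48, 102, 12, 68, -47] p [0.4402 0.2782 0.4242] F [-0.6  0.3 -0.2]
```

>>> carry_out:
  increments:
    - [0, 0, 0, -0.3, -0.82, -0.51]
    - [0, 0, 0, -0.3, -0.82, -0.51]
    - [0, 0, 0, -0.3, -0.82, -0.51]
    - [0, 0, 0, -0.3, -0.82, -0.51]
    - [0, 0, 0, -0.3, -0.82, -0.51]
    - [0, 0, 0, -0.3, -0.82, -0.51]
    - [0, 0, 0, -0.3, -0.82, -0.51]
    - [0, 0, 0, -0.3, -0.82, -0.51]
    - [0, 0, 0, -0.3, -0.82, -0.51]
    - [0, 0, 0, -0.3, -0.82, -0.51]
    - [0, 0, 0, -0.3, -0.82, -0.51]
    - [0, 0, 0, -0.3, -0.82, -0.51]

```text
clock: 24.05
ee_pos: [0.4406, 0.276, 0.4245]
tcp_rot: [[-0.368, 0.77, 0.521], [0.5, 0.636, -0.587], [-0.784, 0.045, -0.619]]
contact_force: [-0.0, -1.0, 0.1]
grip_width: 0.0854
grip_force: 0.0
```

>>> carry_out:
  increments:
    - [0, 0, 0, -0.3, -0.82, -0.51]
    - [0, 0, 0, -0.3, -0.82, -0.51]
    - [0, 0, 0, 0, 0, 0]

```text
clock: 24.35
ee_pos: [0.44, 0.2764, 0.4233]
tcp_rot: [[-0.355, 0.707, 0.611], [0.353, 0.707, -0.613], [-0.866, -0.002, -0.501]]
contact_force: [0.8, -0.3, -1.0]
grip_width: 0.0853
grip_force: 0.0
```

```bash
python3 go2.py -45 30 .601 .131 .091 .14
```

```text
clock 24.35 rot rows [-0.01 -0.01  0.02] | shift new axes [ 8.97  0.55 10.94] | shift now-axes [ 8.96  0.58 10.95] vert [-0.866 -0.002 -0.501]
joints [-35, 25, -45, 114, 59, 100, -58] p [0.44   0.2764 0.4233] F [ 0.8 -0.3 -1. ]
```

>>> carry_out:
  increments:
    - [0.4, 0.03, 0.5, 0, 0, 0]
    - [0.8, 0.05, 0.96, 0, 0, 0]
    - [0.8, 0.05, 0.96, 0, 0, 0]
    - [0.8, 0.05, 0.96, 0, 0, 0]
    - [0.8, 0.05, 0.96, 0, 0, 0]
    - [0.8, 0.05, 0.96, 0, 0, 0]
    - [0.8, 0.05, 0.96, 0, 0, 0]
    - [0.8, 0.05, 0.96, 0, 0, 0]
    - [0.8, 0.05, 0.96, 0, 0, 0]
    - [0.8, 0.05, 0.96, 0, 0, 0]
    - [0.8, 0.05, 0.96, 0, 0, 0]
    - [0.8, 0.05, 0.96, 0, 0, 0]

```text
clock: 25.55
ee_pos: [0.5199, 0.2145, 0.153]
tcp_rot: [[-0.351, 0.711, 0.609], [0.36, 0.703, -0.613], [-0.864, 0.004, -0.503]]
contact_force: [0.6, -0.3, -1.1]
grip_width: 0.0854
grip_force: 0.0
```

>>> carry_out:
  increments:
    - [0, 0, 0, 0, 0, 0]
  claw: 0.12

```text
clock: 25.65
ee_pos: [0.5197, 0.2134, 0.1517]
tcp_rot: [[-0.353, 0.712, 0.607], [0.358, 0.702, -0.616], [-0.864, -0.0, -0.503]]
contact_force: [0.1, -0.4, -0.2]
grip_width: 0.0753
grip_force: 0.0
```

```bash
python3 go2.py -45 30 .601 .131 .084 .01
python3 - <<'E'
from h import *
for n in('wrist','side','scene'):
    cal=arm.get_calibration(n);im,d=arm.capture(n);save(n+'d',im);np.savez(n+'d',im=im,d=d,P=cloud(cal,d))
c=np.zeros((600,800,3),np.uint8);g=lambda n:np.load(n+'d.npz')['im']
c[:300,:400]=cv2.resize(g('wrist'),(400,300));c[:300,400:]=cv2.resize(g('scene')[110:290,130:370],(400,300));c[300:,:400]=cv2.resize(g('side')[110:260,200:400],(400,300))
save('mix2',c)
E
```

```text
clock 25.65 rot rows [-0.07 -0.04 -0.04] | shift new axes [ 0.04 -0.04  6.46] | shift now-axes [0.02 0.   6.46] vert [-0.864 -0.    -0.503]
joints [-33, 49, -36, 125, 77, 88, -85] p [0.5197 0.2134 0.1517] F [ 0.1 -0.4 -0.2]
```

View pics/mix2.png

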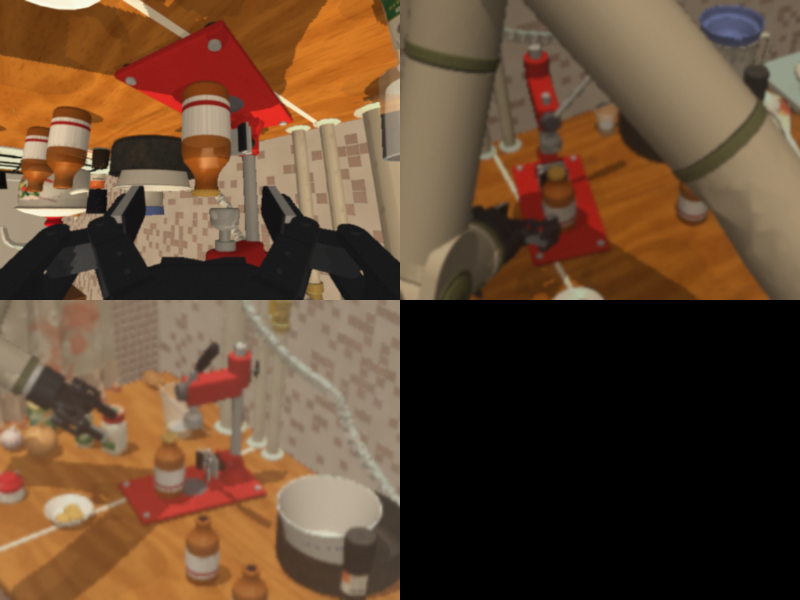

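Upside-down wrist view: the bottle at (205,130) is centred between the fingers, with the cap on and the cradle and bell ahead. The side view shows the bottle standing. Advance.

>>> carry_out:
  increments:
    - [0, 0, 0.3, -0.07, -0.04, -0.04]
    - [0, 0, 0.6, 0, 0, 0]
    - [0, 0, 0.8, 0, 0, 0]
    - [0, 0, 0.8, 0, 0, 0]
    - [0, 0, 0.8, 0, 0, 0]
    - [0, 0, 0.8, 0, 0, 0]
    - [0, 0, 0.7, 0, 0, 0]
    - [0, 0, 0.6, 0, 0, 0]
    - [0, 0, 0.5, 0, 0, 0]
    - [0, 0, 0.3, 0, 0, 0]
    - [0, 0, 0.2, 0, 0, 0]
    - [0, 0, 0, 0, 0, 0]

```text
clock: 27.0
ee_pos: [0.5981, 0.1383, 0.0903]
tcp_rot: [[-0.353, 0.703, 0.617], [0.353, 0.711, -0.608], [-0.867, 0.003, -0.499]]
contact_force: [-0.1, -0.8, -0.1]
grip_width: 0.075
grip_force: 0.0
```

```bash
python3 go2.py -45 30 .601 .131 .084 .01
python3 - <<'E'
from h import *
cal=arm.get_calibration('wrist');im,d=arm.capture('wrist');P=cloud(cal,d)
m=(P[...,2]>.02)&(P[...,2]<.085)&(np.hypot(P[...,0]-.6,P[...,1]-.13)<.045)
q=P[m];A=np.c_[2*q[:,:2],np.ones(len(q))];s=np.linalg.lstsq(A,(q[:,:2]**2).sum(1),rcond=None)[0]
print(len(q),s[:2],np.sqrt(s[2]+s[0]**2+s[1]**2),q.min(0),q.max(0))
E
```

```text
clock 27.0 rot rows [ 0.07  0.01 -0.  ] | shift new axes [ 0.09 -0.15  0.22] | shift now-axes [ 0.09 -0.16  0.22] vert [-0.867  0.003 -0.499]
joints [-25, 55, -31, 126, 91, 84, -85] p [0.5981 0.1383 0.0903] F [-0.1 -0.8 -0.1]
18271 [0.60307032 0.1315137 ] 0.03197853103000305 [0.55671463 0.10792176 0.02000446] [0.62630911 0.17095995 0.0849911 ]
```

>>> carry_out:
  increments:
    - [0.05, -0.07, 0.1, 0.03, 0, 0]
    - [0.04, -0.07, 0.1, 0.04, 0, 0]
    - [0, 0, 0, 0, 0, 0]

```text
clock: 27.35
ee_pos: [0.5978, 0.1346, 0.0867]
tcp_rot: [[-0.353, 0.707, 0.613], [0.353, 0.707, -0.612], [-0.867, 0.0, -0.499]]
contact_force: [-0.3, 0.6, -0.2]
grip_width: 0.0751
grip_force: 0.0
```

>>> carry_out:
  increments:
    - [0, 0, 0, 0, 0, 0]
    - [0, 0, 0, 0, 0, 0]
    - [0, 0, 0, 0, 0, 0]
    - [0, 0, 0, 0, 0, 0]
    - [0, 0, 0, 0, 0, 0]
  claw: 0.5
  newtons: 40

```text
clock: 27.85
ee_pos: [0.598, 0.1348, 0.0871]
tcp_rot: [[-0.353, 0.707, 0.614], [0.353, 0.708, -0.612], [-0.867, 0.001, -0.499]]
contact_force: [-0.6, 0.8, 3.0]
grip_width: 0.0565
grip_force: 42.6
```

Run:
```python
from h import *
o=arm.observe();print({k:np.round(o[k],3).tolist() for k in('clock','joints','ee_pos','tcp_rot','contact_force','grip_width','grip_force')})
```

```text
{'clock': 27.85, 'joints': [-24.374, 54.885, -30.447, 125.656, 91.413, 84.45, -85.656], 'ee_pos': [0.598, 0.135, 0.087], 'tcp_rot': [[-0.353, 0.707, 0.614], [0.353, 0.708, -0.612], [-0.867, 0.001, -0.499]], 'contact_force': [-0.609, 0.826, 3.04], 'grip_width': 0.057, 'grip_force': 42.641}
```

>>> carry_out:
  increments:
    - [-0.05, 0.07, 0.09, 0, 0, 0]
    - [-0.1, 0.14, 0.18, 0, 0, 0]
    - [-0.11, 0.14, 0.19, 0, 0, 0]
    - [-0.11, 0.14, 0.19, 0, 0, 0]
    - [-0.1, 0.12, 0.17, 0, 0, 0]
    - [-0.05, 0.07, 0.09, 0, 0, 0]
    - [0, 0, 0, 0, 0, 0]

```text
clock: 28.55
ee_pos: [0.6229, 0.1289, 0.0871]
tcp_rot: [[-0.352, 0.707, 0.613], [0.353, 0.707, -0.613], [-0.867, 0.001, -0.498]]
contact_force: [1.6, -0.5, 4.5]
grip_width: 0.0563
grip_force: 42.8
```

>>> carry_out:
  increments:
    - [0, 0, 0, -0.26, 0, -0.15]
    - [0, 0, 0, -0.52, 0, -0.3]
    - [0, 0, 0, -0.7, 0, -0.4]
    - [0, 0, 0, -0.7, 0, -0.4]
    - [0, 0, 0, -0.7, 0, -0.4]
    - [0, 0, 0, -0.52, 0, -0.3]
    - [0, 0, 0, -0.35, 0, -0.2]
    - [0, 0, 0, -0.22, 0, -0.13]
    - [0, 0, 0, 0, 0, 0]

```text
clock: 29.45
ee_pos: [0.6221, 0.1289, 0.0871]
tcp_rot: [[-0.462, 0.375, 0.804], [0.187, 0.927, -0.324], [-0.867, 0.001, -0.499]]
contact_force: [-1.2, 0.1, 6.3]
grip_width: 0.0569
grip_force: 43.0
```

```bash
cat > st.py <<'E'
from h import *
o=arm.observe();F=np.array(o['contact_force']);R=np.array(o['tcp_rot']);th=np.radians(-12.1);u=np.array([np.cos(th),np.sin(th),0]);v=np.array([-u[1],u[0],0])
z=R[:,2];ax=np.array(o['ee_pos'])+.0063*z   # bottle axis point
r=ax-np.array([.646,.121,0])
print('clock',o['clock'],'joints',np.round(o['joints'],1).tolist(),'yaw',np.degrees(np.arctan2(z[1],z[0])).round(1),'dip',np.degrees(np.arcsin(-z[2])).round(1),'yz',R[2,1].round(4))
print('p',np.round(o['ee_pos'],4),'XY mm',(r@u*1e3).round(1),(r@v*1e3).round(1),'Fx,Fy,Fz capper',(F@u).round(2),(F@v).round(2),F[2].round(2),'grip',round(o['grip_width'],4),round(o['grip_force'],1))
print('1mm X in tool rows',(R.T@u/20).round(4),'1mm Y',(R.T@v/20).round(4),'1mm up',(R[2]/20).round(4),'yaw row',R[2].round(3))
E
python3 st.py
```

```text
clock 29.45 joints [-19.9, 54.7, -28.2, 136.7, 117.9, 83.7, -85.6] yaw -22.0 dip 29.9 yz 0.0005
p [0.6221 0.1289 0.0871] XY mm -19.6 1.8 Fx,Fy,Fz capper -1.15 -0.15 6.28 grip 0.0569 43.0
1mm X in tool rows [-0.0246  0.0086  0.0427] 1mm Y [ 0.0043  0.0493 -0.0074] 1mm up [-0.0433  0.     -0.0249] yaw row [-0.867  0.001 -0.499]
```

>>> carry_out:
  increments:
    - [-0.04, 0.005, 0.05, 0, 0, 0]
    - [-0.06, 0.01, 0.1, 0, 0, 0]
    - [-0.06, 0.01, 0.1, 0, 0, 0]
    - [-0.06, 0.01, 0.1, 0, 0, 0]
    - [-0.05, 0.01, 0.09, 0, 0, 0]
    - [-0.04, 0.005, 0.07, 0, 0, 0]
    - [0, 0, 0, 0, 0, 0]

```text
clock: 30.15
ee_pos: [0.6339, 0.1259, 0.0871]
tcp_rot: [[-0.462, 0.376, 0.803], [0.188, 0.927, -0.325], [-0.867, 0.001, -0.499]]
contact_force: [0.1, -0.5, 3.7]
grip_width: 0.0564
grip_force: 42.9
```

```bash
python3 st.py
```

```text
clock 30.15 joints [-18.9, 54.5, -27.8, 135.6, 118.8, 82.6, -84.2] yaw -22.0 dip 29.9 yz 0.0012
p [0.6339 0.1259 0.0871] XY mm -7.5 1.3 Fx,Fy,Fz capper 0.22 -0.48 3.71 grip 0.0564 42.9
1mm X in tool rows [-0.0246  0.0086  0.0427] 1mm Y [ 0.0044  0.0492 -0.0075] 1mm up [-0.0433  0.0001 -0.0249] yaw row [-0.867  0.001 -0.499]
```

>>> carry_out:
  increments:
    - [-0.025, 0.009, 0.043, 0, 0, 0]
    - [-0.025, 0.009, 0.043, 0, 0, 0]
    - [-0.025, 0.009, 0.043, 0, 0, 0]
    - [0, 0, 0, 0, 0, 0]

```text
clock: 30.55
ee_pos: [0.6367, 0.1253, 0.0871]
tcp_rot: [[-0.462, 0.376, 0.803], [0.188, 0.927, -0.325], [-0.867, 0.001, -0.499]]
contact_force: [-0.7, 0.6, 4.3]
grip_width: 0.0567
grip_force: 43.0
```

```bash
python3 st.py|sed -n 2p
```

```text
p [0.6367 0.1253 0.0871] XY mm -4.6 1.3 Fx,Fy,Fz capper -0.77 0.44 4.31 grip 0.0567 43.0
```

>>> carry_out:
  increments:
    - [-0.025, 0.009, 0.043, 0, 0, 0]
    - [-0.025, 0.009, 0.043, 0, 0, 0]
    - [0, 0, 0, 0, 0, 0]

```text
clock: 30.85
ee_pos: [0.6387, 0.1249, 0.0871]
tcp_rot: [[-0.462, 0.376, 0.803], [0.188, 0.927, -0.325], [-0.867, 0.001, -0.499]]
contact_force: [-0.7, 0.3, 4.8]
grip_width: 0.0566
grip_force: 43.0
```

```bash
python3 st.py|sed -n 2p
```

```text
p [0.6387 0.1249 0.0871] XY mm -2.6 1.3 Fx,Fy,Fz capper -0.74 0.1 4.79 grip 0.0566 43.0
```

>>> carry_out:
  increments:
    - [-0.025, 0.009, 0.043, 0, 0, 0]
    - [-0.025, 0.009, 0.043, 0, 0, 0]
    - [0, 0, 0, 0, 0, 0]

```text
clock: 31.15
ee_pos: [0.6407, 0.1245, 0.0871]
tcp_rot: [[-0.462, 0.376, 0.803], [0.188, 0.927, -0.325], [-0.867, 0.001, -0.499]]
contact_force: [-0.6, 0.9, 4.5]
grip_width: 0.0567
grip_force: 43.0
```

```bash
python3 st.py|sed -n 2p
```

```text
p [0.6407 0.1245 0.0871] XY mm -0.5 1.4 Fx,Fy,Fz capper -0.78 0.74 4.47 grip 0.0567 43.0
```

>>> carry_out:
  increments:
    - [-0.025, 0.009, 0.043, 0, 0, 0]
    - [0, 0, 0, 0, 0, 0]

```text
clock: 31.35
ee_pos: [0.6416, 0.1243, 0.0871]
tcp_rot: [[-0.462, 0.376, 0.803], [0.188, 0.927, -0.325], [-0.867, 0.001, -0.499]]
contact_force: [-1.7, -0.4, 4.6]
grip_width: 0.0563
grip_force: 43.1
```

```bash
python3 st.py|sed -n 2p
```

```text
p [0.6416 0.1243 0.0871] XY mm 0.4 1.3 Fx,Fy,Fz capper -1.58 -0.75 4.56 grip 0.0563 43.1
```

>>> carry_out:
  increments:
    - [-0.025, 0.009, 0.043, 0, 0, 0]
    - [0, 0, 0, 0, 0, 0]

```text
clock: 31.55
ee_pos: [0.6423, 0.1241, 0.0871]
tcp_rot: [[-0.463, 0.376, 0.803], [0.188, 0.927, -0.325], [-0.866, 0.001, -0.499]]
contact_force: [-4.1, 0.7, 5.6]
grip_width: 0.0567
grip_force: 43.4
```

```bash
python3 st.py|sed -n 2p
```

```text
p [0.6423 0.1241 0.0871] XY mm 1.1 1.3 Fx,Fy,Fz capper -4.15 -0.17 5.61 grip 0.0567 43.4
```

>>> carry_out:
  increments:
    - [-0.025, 0.009, 0.043, 0, 0, 0]
    - [0, 0, 0, 0, 0, 0]

```text
clock: 31.75
ee_pos: [0.6429, 0.124, 0.0871]
tcp_rot: [[-0.463, 0.375, 0.803], [0.188, 0.927, -0.325], [-0.866, 0.0, -0.5]]
contact_force: [-7.2, 0.3, 8.0]
grip_width: 0.0565
grip_force: 43.6
```

```bash
python3 st.py|sed -n 2p
```

```text
p [0.6429 0.124  0.0871] XY mm 1.7 1.3 Fx,Fy,Fz capper -7.11 -1.25 8.0 grip 0.0565 43.6
```

>>> carry_out:
  increments:
    - [-0.04, 0.009, 0.035, 0, 0, 0]
    - [0, 0, 0, 0, 0, 0]
    - [0, 0, 0, 0, 0, 0]

```text
clock: 32.05
ee_pos: [0.6434, 0.1238, 0.0872]
tcp_rot: [[-0.464, 0.375, 0.802], [0.188, 0.927, -0.325], [-0.866, -0.0, -0.501]]
contact_force: [-9.9, 1.7, 8.0]
grip_width: 0.0565
grip_force: 43.8
```

```bash
for i in 1 2 3; do python3 -c "
from h import *
arm.capture('side')"; python3 st.py|sed -n 2p; done
```

```text
p [0.6435 0.1238 0.0872] XY mm 2.3 1.3 Fx,Fy,Fz capper -9.81 -0.78 7.01 grip 0.0568 43.8
p [0.6434 0.1238 0.0872] XY mm 2.3 1.3 Fx,Fy,Fz capper -9.08 -1.13 8.66 grip 0.0567 43.8
p [0.6434 0.1238 0.0872] XY mm 2.3 1.3 Fx,Fy,Fz capper -9.24 -1.75 8.15 grip 0.057 43.8
```

>>> carry_out:
  increments:
    - [-0.027, 0.003, 0.004, 0, 0, 0]
    - [0, 0, 0, 0, 0, 0]
    - [0, 0, 0, 0, 0, 0]

```text
clock: 32.5
ee_pos: [0.6436, 0.1238, 0.0872]
tcp_rot: [[-0.465, 0.375, 0.802], [0.188, 0.927, -0.324], [-0.865, -0.0, -0.501]]
contact_force: [-9.2, 1.1, 6.2]
grip_width: 0.0569
grip_force: 43.7
```

```bash
python3 st.py
python3 - <<'E'
from h import *
for n in('side','scene','wrist'):
    im,d=arm.capture(n);save(n+'e',im);np.savez(n+'e',im=im,d=d,P=cloud(arm.get_calibration(n),d))
g=lambda n:np.load(n+'e.npz')['im'];c=np.zeros((600,800,3),np.uint8)
c[:,:400]=cv2.resize(g('side')[120:240,250:330],(400,600),interpolation=cv2.INTER_CUBIC)
c[:300,400:]=cv2.resize(g('scene')[140:260,170:330],(400,300),interpolation=cv2.INTER_CUBIC);c[300:,400:]=cv2.resize(g('wrist')[::-1,::-1],(400,300))
save('fin',c)
E
python3 st.py|sed -n 2p
```

```text
clock 32.5 joints [-18.1, 54.2, -27.4, 134.7, 119.5, 81.5, -82.9] yaw -22.0 dip 30.1 yz -0.0002
p [0.6436 0.1238 0.0872] XY mm 2.4 1.3 Fx,Fy,Fz capper -9.22 -0.82 6.17 grip 0.0569 43.7
1mm X in tool rows [-0.0247  0.0086  0.0426] 1mm Y [ 0.0043  0.0493 -0.0075] 1mm up [-0.0433 -0.     -0.0251] yaw row [-0.865 -0.    -0.501]
p [0.6436 0.1238 0.0872] XY mm 2.4 1.3 Fx,Fy,Fz capper -8.68 0.04 5.82 grip 0.0566 43.7
```

View pics/fin.png

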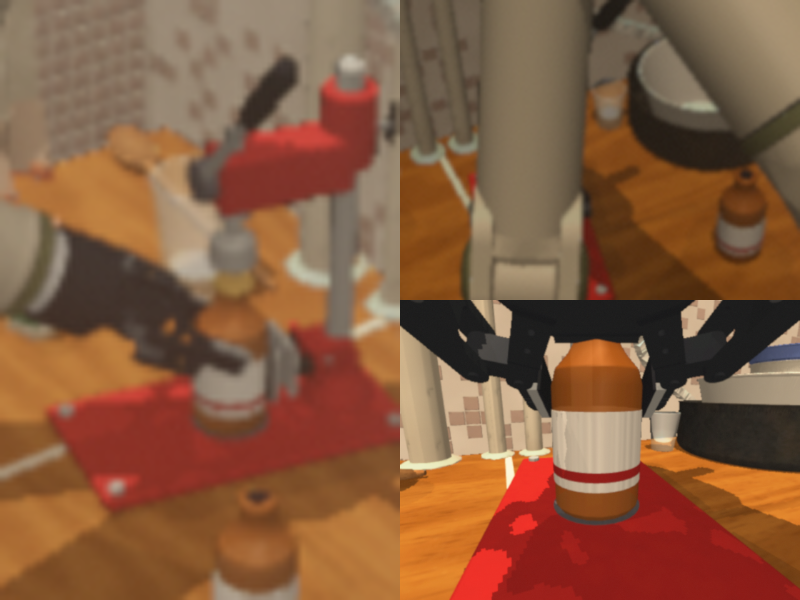

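The side view shows the bottle upright on the plate, in the cradle, with its cap directly under the bell. The push reads about 9 N, so I trim it slightly.

>>> carry_out:
  increments:
    - [-0.014, 0.004, 0.018, 0, 0, 0]
    - [0, 0, 0, 0, 0, 0]
    - [0, 0, 0, 0, 0, 0]
    - [0, 0, 0, 0, 0, 0]

```text
clock: 33.05
ee_pos: [0.6438, 0.1237, 0.0872]
tcp_rot: [[-0.465, 0.375, 0.802], [0.188, 0.927, -0.324], [-0.865, -0.0, -0.502]]
contact_force: [-10.3, 1.6, 6.4]
grip_width: 0.0568
grip_force: 43.8
```

```bash
for i in 1 2 3 4 5; do python3 -c "
from h import *
arm.capture('side')"; python3 st.py|sed -n 2p; done
```

```text
p [0.6439 0.1237 0.0873] XY mm 2.7 1.3 Fx,Fy,Fz capper -10.35 -1.28 6.61 grip 0.0568 43.8
p [0.6438 0.1237 0.0872] XY mm 2.7 1.3 Fx,Fy,Fz capper -11.22 0.54 6.96 grip 0.0565 43.8
p [0.6438 0.1237 0.0872] XY mm 2.7 1.3 Fx,Fy,Fz capper -10.83 -0.81 6.96 grip 0.0564 43.8
p [0.6438 0.1237 0.0872] XY mm 2.7 1.3 Fx,Fy,Fz capper -10.58 -0.28 7.07 grip 0.0565 43.8
p [0.6438 0.1237 0.0873] XY mm 2.7 1.3 Fx,Fy,Fz capper -10.63 -0.95 6.65 grip 0.0566 43.8
```

Steady at about 10.6 N, including up to roughly 1 N of plate friction. Handing in.

```bash
python3 -c "
from plant import arm
print(arm.sign_off())"
```

```text
the job is handed in; nothing more can be done
None
```

The capped bottle stands upright on the foot plate with its cap on and right under the bell, and the arm is still holding it against the cradle with a steady push of about 10 N; the job is handed in at about 33 s of the 67 s allowed.

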